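# Load a ticket-reader chassis into the swing-beam press

### The arm

A 6-joint arm with a two-finger parallel gripper is mounted at the origin on the work surface. World frame = base frame: x ahead of the robot, y to its left, z up, the work surface at z = 0. Lengths are in m, angles in rad, forces in N, time in s.
With the tool pointing down it reaches from about 0.35 to 0.975 m from the base axis. Payload 4.9 kg.
Tool frame: the origin (TCP) lies at the very end of the fingers, on their centre line; the grasp point (between the pads) lies 19 mm behind it; z points along the fingers, y is the direction in which the jaws open and shut (so a half turn about z gives the same grasp; the last joint's range is limited). The gripper opens to 85 mm and grips with 20 to 120 N. Pads are 22 mm wide; open, the fingers measure 114 mm over their backs; the gripper's body (76 mm by 85 mm) begins 54 mm behind the grasp point. The pads swing forward as they close: fully open they stand 13 mm farther back than shut.
Start: joints at [1.183, 0.053, 1.613, -0, 1.476, -0.119], TCP at [0.166, 0.603, 0.231] pointing down, gripper open.
Joint ranges: [-3.01, 3.01], [-1.01, 2.22], [0.06, 2.58], [-1.02, 4.17], [0.09, 2.62], [-3.14, 3.14]. Speed limits (rad/s): [2.57, 2.57, 3.14, 3.14, 3.14, 3.14].

### API

Orientations are given as a rotation vector (axis times angle).
In Python, from station import get_obs, get_image, camera_info, sign_off gives the robot as it stands. The module is installed in compiled form; this text tells all that it offers.
- The arm moves only by the tool arm_command, never from a script. Its argument "steps" is a list of rows, each a list of 5 numbers: the finger opening in m, from 0 to 0.0854, then the shift along the tool's x, y, z in m, then the turn about the tool's z in degrees. A call has 1 to 8 rows; each row is the pose to reach, as a shift and turn from the pose commanded when the call began, along the tool's axes at that moment; what a row does not reach only later rows make up. A row lasts 1/8 s, in which the tool goes at most 62.5 mm and 10.7 degrees, less where a joint would pass 70% of its speed; a pose out of reach is approached as far as the arm can. A call with a gripper value outside its range is refused whole. The fingers move at their own pace and stop on an object; "grip_force" is the grip in N (left out, the last holds). Time passes only in rows, so rows that repeat a pose let the fingers close. It gives the time, the measured TCP pose, the force and the opening at its end, in the units of the state.
- get_obs(): the state, without advancing time (a new reading comes with each control period).
- get_image(name): name is "scene" or "top" or "wrist"; returns the picture (480x640x3 uint8, red, green, blue); there is no depth.
- camera_info(name): a dict with "fx", "fy", "cx", "cy" (pixels), "world_from_camera" (4x4, takes a point from camera to world coordinates); the wrist camera has in their place "mount" (4x4, takes a point from camera to tool coordinates, whose origin is the TCP and whose axes are the flange's). Camera axes: x right, y down, z forward; pixel columns grow to the right and rows downward; lengths in m; the calibration is good to about 2 mm. A picture is of the moment at which its call begins: read the wrist's pose just before it. camera_info takes no time and is no camera call.
- sign_off(): hands the job in, once; it reports no verdict.
The state is a dict: "time_s": time; "joint_positions": joint angles; "joint_velocities": joint speeds; "tau": joint torques, N m; "ee_pos": TCP position; "orientation": TCP orientation; "contact_force": force on the tool from outside, world axes, zero at the start; "moment": the same for the moment, N m; "width": finger opening in m.
Only numpy, scipy, OpenCV 4.12 (cv2) and the standard library are available. Lean on these libraries where they do the work, as an engineer would, in place of code of your own. Each camera call takes 0.05 s, during which the arm holds its last target.

### The job

Get the ticket-reader chassis ready for pressing. Swing the bench press's beam well clear of its bed (at least 60 degrees from its stop), turn the chassis over so that it lies flat on the bed open side up, lengthwise and pushed home against both low fences, and let go of it; then swing the beam back over it all the way to its stop. Leave the other parts on the desk where they are.

Things in the scene. Friction and masses are not known exactly. Their poses are not given: they have to be found in the camera images.
- chassis_center (a point): Silver aluminium ticket-reader chassis, an open tray 120 (its x) x 56 (y) x 46 mm (z), walls 4 mm, 0.3 to 0.5 kg, loose. Point: centre of that box. Its z points out of the closed flat floor, away from the open side: z is up at the start (open side down on the desk), down when open side up. Both ends alike, either may lead. Held across its 56 mm width; stands stably on either end.
- press_home (a point): Grey swing-beam bench press fixed to the desk. Point: on its flat steel bed, 30 mm above the desk, where the middle of the chassis's underside must come, its length along x. +x runs from the bed to the column, z up. The base, 160 mm wide, reaches 85 mm from here to -x and 215 mm to +x.
- back_fence (a point): Back fence on the press bed: dark steel bar 70 mm long across the bed (y), 8 mm high. Point: middle of the face that looks to the press's -x, 60 mm from press_home towards +x, at half its height (34 mm above the desk). One end of the chassis goes against it.
- side_fence (a point): Side fence on the press bed: dark steel bar 90 mm long (along x), 8 mm high, 12 mm thick. Point: middle of the face that looks to the press's +y, 28 mm from press_home towards -y, at half its height (34 mm above the desk). One long side of the chassis goes against it.
- beam_axis (a point): On the axis of the press's upright column (52 mm diameter, to 295 mm above the desk; foot 96 mm, 40 mm high), 150 mm from press_home; the beam turns about it. Height 244 mm, as beam_post. The beam runs 225 mm from here to its own -x, 44 mm wide, 150 to 195 mm above the desk.
- ram_foot (a point): Underside of the ram's round foot (38 mm diameter), 95 mm above the desk, hanging from the beam 150 mm from its axis; it passes 19 mm over a chassis on the bed. Its housing is 58 x 60 mm, top 213 mm above the desk. A red ram lever leans back from the housing's +y side, 48 mm off the beam's middle, to a ball 278 mm high; parked, not used.
- beam_post (a point): Plain steel hand post upright on the beam's free end, 22 mm in diameter, 195 to 269 mm above the desk, 211 mm from beam_axis. Point: on the post's axis, 244 mm above the desk. May be pinched from above or pushed.
- beam (a joint): Angle of the beam, rad: 0 = on its stop, straight over the bed; grows anticlockwise seen from above (post moves to the press's -y), up to 1.45. It stays where it is left; it takes about 2 to 5 N at the post.
- lens: Bystander: flat green plastic lens lying on the desk, 100 x 66 mm, 11 mm high; origin at the centre of its underside.
- gear: Bystander: bronze gear lying flat, 90 mm across its teeth, 26 mm high; origin at the centre of its underside.
- collar: Bystander: black steel shaft collar lying flat, 64 mm in diameter, 22 mm high; origin at the centre of its underside.
- screwdriver: Bystander: screwdriver lying along its x axis, about 200 mm long, under 35 mm high.
- wrench: Bystander: steel wrench lying along its x axis, about 180 mm long, under 20 mm high.
- bush: Bystander: bronze bush standing on end, 44 mm in diameter, 36 mm high.
- oil: Bystander: white plastic bottle standing upright, 52 mm in diameter, 130 mm high.
Mind the look-alikes: they are no part of the job. What is shaped like the part that bears chassis_center but orange, purple or yellow is not meant.

How it is judged:
On the way, in this order (a step that is already met when the one before it is completed fails the run):
1. the beam is swung well clear of the bed (at least 1.0 rad from its stop) (value of joint beam above 1 rad), for 0.2 s.
2. with the beam still clear (over 0.9 rad), the chassis lies home on the bed, open side up, and has been let go (x of chassis_center in the frame of press_home between -0.004 and 0.004 m and y of chassis_center in the frame of press_home between -0.004 and 0.004 m and z of chassis_center in the frame of press_home between 0.019 and 0.027 m and angle between chassis_center's own z axis and vertical above 3.07 rad and angle between the x axis of chassis_center and the x axis of press_home, either way round below 0.06 rad and value of joint beam above 0.9 rad and contact force between the fingers and chassis below 0.3 N), for 0.2 s.
At the end, for the whole second after the job is handed in: The chassis lies at rest on the press bed, open side up (within 4 degrees), lengthwise (within 3.5 degrees) and within 4 mm of touching both fences, and the beam is back over it within 0.04 rad of its stop (x of chassis_center in the frame of press_home between -0.004 and 0.004 m and y of chassis_center in the frame of press_home between -0.004 and 0.004 m and z of chassis_center in the frame of press_home between 0.019 and 0.027 m and angle between chassis_center's own z axis and vertical above 3.07 rad and angle between the x axis of chassis_center and the x axis of press_home, either way round below 0.06 rad and value of joint beam below 0.04 rad and linear speed of chassis below 0.01 m/s).
It fails at once if another part on the desk was moved by more than 25 mm (distance of any of lens, gear, collar, screwdriver, wrench, bush, oil from where it was at the start of the episode above 0.025 m).
It also fails if it takes over 72 s, if anything falls off the work surface, if the arm or the gripper's body presses on something with over 40 N, if the wrist force passes 120 N, or if a joint passes its speed limit or range.

## Working session

There is one attempt and no reset: what is moved stays moved. The work goes in short steps, Python scripts to look and compute and a tool call to move; the robot and the scene stay as the last step left them, time stands still between calls to the robot, and variables do not carry over. Pictures are saved under pics/ and viewed, and the job is handed in when it is done.

Besides the shell and the picture viewer there is one more tool, called after "Request:" by a JSON object that holds its "api" and its "payload". arm_command: Moves the arm, as the interface text tells. Its arguments: {"type":"object","properties":{"steps":{"type":"array","items":{"type":"array","items":{"type":"number"}}},"grip_force":{"type":"number"}},"required":["steps"]}

```bash
mkdir -p pics
cat > h.py <<'E'
import numpy as np, cv2
from scipy.spatial.transform import Rotation as R
from station import get_obs, get_image, camera_info, sign_off
def snap(n,f):
    im=get_image(n); cv2.imwrite('pics/'+f,cv2.cvtColor(im,cv2.COLOR_RGB2BGR)); return im
def cam(n):
    c=camera_info(n); K=np.array([[c['fx'],0,c['cx']],[0,c['fy'],c['cy']],[0,0,1.]])
    if 'mount' in c:
        o=get_obs(); T=np.eye(4); T[:3,:3]=R.from_rotvec(o['orientation']).as_matrix(); T[:3,3]=o['ee_pos']; T=T@c['mount']
    else: T=np.array(c['world_from_camera'])
    return K,T
def px2(ct,uv,z):
    K,T=ct; d=T[:3,:3]@np.linalg.inv(K)@np.array([uv[0],uv[1],1.]); o=T[:3,3]
    return o+d*(z-o[2])/d[2]
def proj(ct,P):
    K,T=ct; p=np.linalg.inv(T)@np.append(P,1); q=K@p[:3]; return q[:2]/q[2]
E
python3 - <<'E'
from h import *
snap('scene','scene0.png');snap('top','top0.png')
o=get_obs();print(o)
for n in('scene','top','wrist'):print(n,camera_info(n))
E
```

```text
{'time_s': 0.1, 'joint_positions': array([ 1.18299997e+00,  5.33317026e-02,  1.61417352e+00, -1.46529179e-05,
        1.47600797e+00, -1.18984201e-01]), 'joint_velocities': array([-0.0002194 , -0.00171374, -0.00441609, -0.00033305,  0.00140482,
        0.00047778]), 'tau': array([-1.49052667e-04, -3.94908607e+01, -3.71361423e+01, -1.54504914e-04,
        4.02199905e-03,  2.20261671e-05]), 'ee_pos': array([0.16576709, 0.6020212 , 0.23015058]), 'orientation': array([-4.20913992e-01, -3.11279475e+00,  2.92574607e-03]), 'contact_force': array([-0.41708204,  0.74091976, -0.56240711]), 'moment': array([-0.02841942,  0.0007934 ,  0.04320107]), 'width': 0.08543118969808144}
scene {'fx': 620.091207446483, 'fy': 620.091207446483, 'cx': 312.0472859819443, 'cy': 243.852662373209, 'world_from_camera': array([[ 0.25006928,  0.77188926, -0.58451033,  1.41485524],
       [ 0.96822604, -0.19816282,  0.1525445 , -0.17196538],
       [ 0.00191925, -0.60408482, -0.79691772,  1.39994997],
       [ 0.        ,  0.        ,  0.        ,  1.        ]])}
top {'fx': 552.4923977610317, 'fy': 552.4923977610317, 'cx': 317.452706457714, 'cy': 233.3833610430933, 'world_from_camera': array([[ 0.02266767, -0.9912232 ,  0.13024112,  0.29405483],
       [-0.9997307 , -0.02312191, -0.00197641,  0.0614195 ],
       [ 0.00497049, -0.13016124, -0.99148038,  1.51615826],
       [ 0.        ,  0.        ,  0.        ,  1.        ]])}
wrist {'fx': 363.54898182166306, 'fy': 363.54898182166306, 'cx': 317.59269188017885, 'cy': 239.3241062592701, 'mount': array([[-2.91988249e-04, -9.58831079e-01, -2.83976896e-01,
         7.26117843e-02],
       [ 9.99999901e-01, -1.84984065e-04, -4.03623504e-04,
        -1.63030188e-04],
       [ 3.34475559e-04, -2.83976986e-01,  9.58831038e-01,
        -1.41935028e-01],
       [ 0.00000000e+00,  0.00000000e+00,  0.00000000e+00,
         1.00000000e+00]])}
```

View pics/scene0.png

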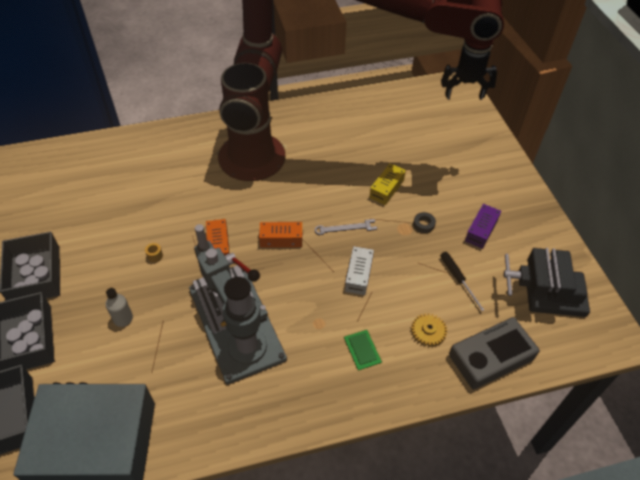

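View pics/top0.png

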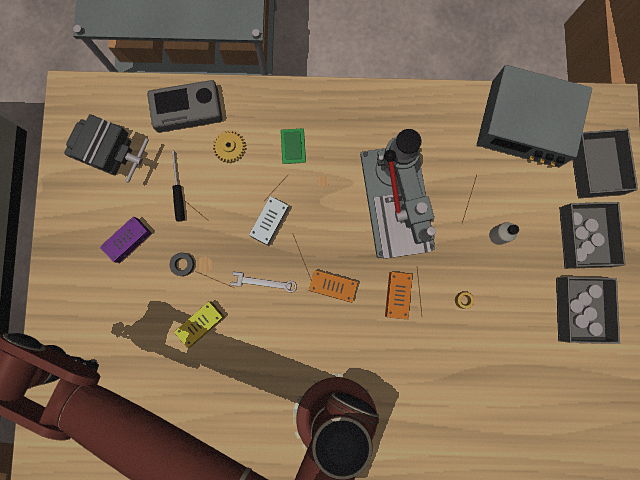

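Run:
```python
from h import *
t=cv2.imread('pics/top0.png');s=cv2.imread('pics/scene0.png')
cv2.imwrite('pics/t_press.png',cv2.resize(t[115:275,345:465],None,fx=5,fy=5,interpolation=cv2.INTER_CUBIC)[:, :600] if 0 else cv2.resize(t[120:270,345:465],None,fx=4,fy=4,interpolation=cv2.INTER_CUBIC))
cv2.imwrite('pics/t_ch.png',cv2.resize(t[180:260,230:310],None,fx=6,fy=6,interpolation=cv2.INTER_CUBIC))
cv2.imwrite('pics/s_press.png',cv2.resize(s[215:385,180:300],None,fx=3.5,fy=3.5,interpolation=cv2.INTER_CUBIC))
```

```text
(no output)
```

View pics/t_press.png

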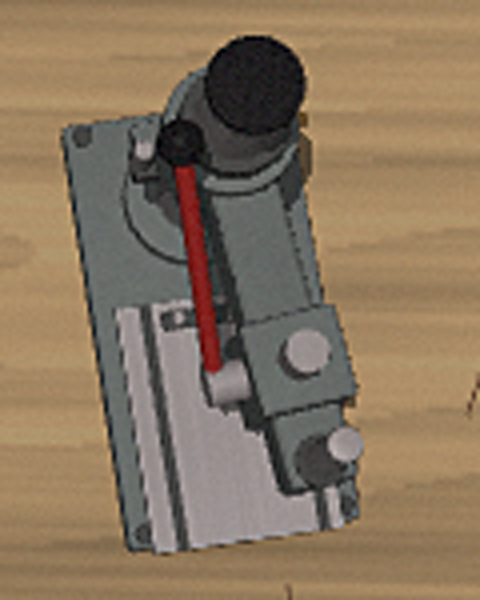

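View pics/t_ch.png

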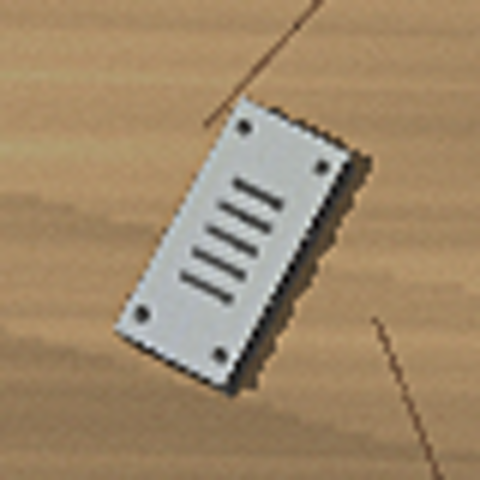

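View pics/s_press.png

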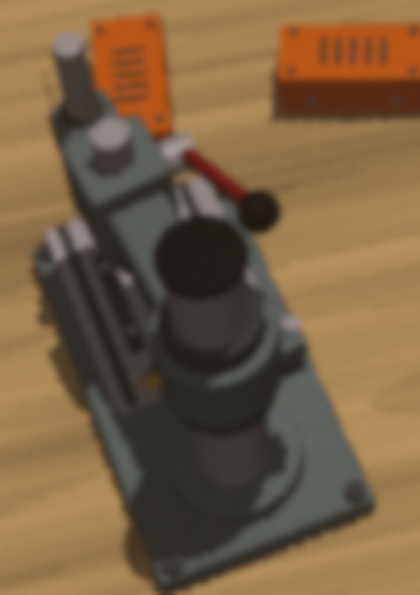

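Run:
```python
from h import *
ct=cam('top'); c=lambda u,v:(345+u/4-.5+.125,120+v/4-.5+.125)
A=px2(ct,c(255,85),.295);P=px2(ct,c(345,446),.269)
print('axis',A,'post',P,np.linalg.norm((P-A)[:2]),np.degrees(np.arctan2(*(A-P)[1::-1])))
for z in (.0,.012,.02,.03):
  q=[px2(ct,c(*p),z)[:2] for p in((62,128),(128,552),(358,517))]
  print(z,q,np.linalg.norm(q[0]-q[1]),np.linalg.norm(q[2]-q[1]),np.degrees(np.arctan2(*(q[0]-q[1])[::-1])),np.degrees(np.arctan2(*(q[1]-q[2])[::-1])))
# bed slots lines z=.03
for p,q in(((150,310),(182,550)),((115,310),(155,552))):
  a,b=px2(ct,c(*p),.03),px2(ct,c(*q),.03);print('slot',a[:2],b[:2],np.degrees(np.arctan2(*(a-b)[1::-1])))
# chassis top corners
d=lambda u,v:(230+u/6-.5,180+v/6-.5)
C=[px2(ct,d(*p),.046)[:2] for p in((242,97),(352,155),(228,388),(116,328))]
C=np.array(C);print(C,C.mean(0),[np.linalg.norm(C[i]-C[(i+1)%4]) for i in range(4)],[np.degrees(np.arctan2(*(C[i]-C[j])[::-1])) for i,j in((0,3),(1,2),(0,1),(3,2))])
s=cam('scene')
print(proj(s,[*C.mean(0),.046]),proj(s,A),proj(s,P), proj(s,[*A[:2],.295]))
```

```text
axis [ 0.67209832 -0.14355637  0.295     ] post [ 0.46910601 -0.19951843  0.269     ] 0.2105650243649677 15.412764970087027
0.0 [array([ 0.72881373, -0.05678913]), array([ 0.42971459, -0.10601239]), array([ 0.45760746, -0.26457749])] 0.3031224529241644 0.1609996995614884 9.345495495957882 99.97671490203781
0.012 [array([ 0.72537272, -0.05585354]), array([ 0.42864088, -0.10468721]), array([ 0.45631298, -0.26199731])] 0.30072331720065887 0.15972542862917888 9.345495495957884 99.9767149020378
0.02 [array([ 0.72307872, -0.05522981]), array([ 0.42792507, -0.10380376]), array([ 0.45545   , -0.26027719])] 0.29912389338498857 0.1588759146743059 9.345495495957879 99.97671490203783
0.03 [array([ 0.72021122, -0.05445016]), array([ 0.42703031, -0.10269944]), array([ 0.45437127, -0.25812704])] 0.2971246136154006 0.1578140222307146 9.345495495957886 99.9767149020378
slot [ 0.59351657 -0.11631469] [ 0.4292263  -0.13914217] 7.910373106906967
slot [ 0.59294951 -0.09234933] [ 0.4274514  -0.12092344] 9.795841742663113
[[0.58711445 0.18969104]
 [0.56172701 0.1393053 ]
 [0.45496458 0.19145566]
 [0.48076586 0.24240648]] [0.52114297 0.19071462] [np.float64(0.05642024860951561), np.float64(0.11881867566541564), np.float64(0.05711122157759975), np.float64(0.11869683582051253)] [np.float64(-26.3669413074778), np.float64(-26.03417110546485), np.float64(63.2582281894887), np.float64(63.14253670623772)]
[358.85936633 264.88200913] [236.6629414  285.47038414] [198.5600966  226.16182339] [236.6629414  285.47038414]
```

Run:
```python
from h import *
ct=cam('top'); c=lambda u,v:(345+u/4-.375,120+v/4-.375)
A=np.array([.672,-.1436]);
print('oil',px2(ct,(512,229),.13),px2(ct,(504,236),.06),'bush',px2(ct,(464,300),.036))
B=px2(ct,c(180,142),.278)[:2]; 
def pr(p,yaw): 
  t=np.radians(yaw);x=np.array([np.cos(t),np.sin(t)]);y=np.array([-x[1],x[0]]);return (p-A)@x,(p-A)@y
print('ball in beam frame',pr(B,15.4), 'lever base',pr(px2(ct,c(215,375),.19)[:2],15.4))
for th in(60,65,70,75,80):
  f=np.radians(189.5+th);print(th,'ram',A+.15*np.array([np.cos(f),np.sin(f)]),'post',A+.211*np.array([np.cos(f),np.sin(f)]))
for n,p in dict(wr1=(237,279),wr2=(292,287),lens=(293,146),or1=(334,285),or2=(400,295)).items():print(n,px2(ct,p,.01)[:2])
```

```text
oil [ 0.49886969 -0.43464442  0.13      ] [ 0.48989193 -0.43793726  0.06      ] bush [ 0.31868424 -0.33580896  0.036     ]
ball in beam frame (np.float64(-0.017775524751993028), np.float64(0.04678534136654778)) lever base (np.float64(-0.14290840314334113), np.float64(0.04615848982586831))
60 ram [ 0.61946889 -0.28410083] post [ 0.59810624 -0.34123783]
65 ram [ 0.63191424 -0.28814457] post [ 0.6156127  -0.34692603]
70 ram [ 0.64466467 -0.29108824] post [ 0.6335483  -0.35106679]
75 ram [ 0.65762314 -0.29290943] post [ 0.65177655 -0.3536286 ]
80 ram [ 0.67069102 -0.29359429] post [ 0.6701587  -0.35459197]
wr1 [0.36178236 0.27420377]
wr2 [0.34354857 0.12415909]
lens [0.7376476  0.13265132]
or1 [0.35156236 0.01027008]
or2 [ 0.32863803 -0.16920237]
```

```bash
cat >> h.py <<'E'
def yawy(o=None):
    o=o or get_obs(); M=R.from_rotvec(o['orientation']).as_matrix(); return np.degrees(np.arctan2(M[1,1],M[0,1])),M
def go(P,yaw=None):
    o=get_obs(); y,M=yawy(o); s=M.T@(np.array(P)-o['ee_pos'])
    t=0 if yaw is None else (-(yaw-y)+180)%360-180
    print('shift mm',np.round(s*1000,1),'turn',round(t,1),'yaw',round(y,1)); return s,t
A=np.array([.672,-.1436]); PY=9.5
u=np.radians(PY); PX=np.array([np.cos(u),np.sin(u)]); PYv=np.array([-PX[1],PX[0]]); H=A-.15*PX
def pw(x,y,z): return np.append(H+x*PX+y*PYv,z)
def topress(p): d=np.array(p)[:2]-H; return np.round([d@PX*1000,d@PYv*1000],1)
E
python3 - <<'E'
from h import *
go([.469,-.1995,.36],-74.6)
E
```

```text
shift mm [-505.2 -692.4 -128.6] turn 149.2 yaw 74.6
```

Request:
{"api": "arm_command", "payload": {"steps": [[0.04, -20, 0, 0, 0]]}}

```text
time_s: 0.22
ee_pos: [0.2238, 0.5865, 0.2306]
orientation: [-0.411, -3.113, 0.001]
contact_force: [0.0, 1.9, -0.0]
width: 0.0702
```

Run:
```python
from h import *
print(get_obs()['ee_pos'],get_obs()['joint_velocities'])
go([.469,-.1995,.36],-74.6)
```

```text
[0.22382904 0.58652698 0.23061692] [-0.85241547  0.06540577 -0.07172828 -0.03375911 -0.00478276 -0.8038039 ]
shift mm [-440.8 -695.5 -129.4] turn 149.5 yaw 74.9
```

Request:
{"api": "arm_command", "payload": {"steps": [[0.04, 0, 0, -0.02, 0]]}}

```text
time_s: 0.35
ee_pos: [0.2284, 0.5837, 0.2486]
orientation: [-0.427, -3.111, 0.009]
contact_force: [-0.2, -0.5, -0.4]
width: 0.0521
```

Run:
```python
from h import *
print(get_obs()['ee_pos'],get_obs()['joint_velocities'])
go([.469,-.1995,.36],-74.6)
```

```text
[0.22840925 0.58372787 0.24857024] [ 0.04816708 -0.11002208 -0.20563025  0.03847426  0.28166716  0.0216123 ]
shift mm [-442.8 -690.  -107.7] turn 149.0 yaw 74.4
```

Request:
{"api": "arm_command", "payload": {"steps": [[0.04, -0.03, -0.046, -0.02, 10], [0.04, -0.06, -0.092, -0.04, 20], [0.04, -0.09, -0.138, -0.06, 30], [0.04, -0.12, -0.184, -0.08, 40], [0.04, -0.15, -0.23, -0.1, 50], [0.04, -0.18, -0.276, -0.107, 60], [0.04, -0.21, -0.322, -0.107, 70], [0.04, -0.24, -0.368, -0.107, 80]]}}

```text
time_s: 1.35
ee_pos: [0.3597, 0.1663, 0.3591]
orientation: [2.328, 2.109, 0.003]
contact_force: [0.8, -0.5, -0.1]
width: 0.0402
```

Run:
```python
from h import *
print(get_obs()['ee_pos'],get_obs()['joint_positions'])
go([.469,-.1995,.36],-74.6)
```

```text
[0.35968903 0.1663043  0.35909837] [ 2.44439112e-01 -5.62257909e-01  1.91283377e+00  4.08606426e-04
  1.78929384e+00  3.43446158e-01]
shift mm [-353.2  144.9   -1. ] turn 68.9 yaw -5.7
```

Request:
{"api": "arm_command", "payload": {"steps": [[0.04, -0.05, 0.021, 0, 10], [0.04, -0.1, 0.042, 0, 20], [0.04, -0.15, 0.063, 0, 30], [0.04, -0.2, 0.083, 0, 40], [0.04, -0.25, 0.104, 0, 50], [0.04, -0.3, 0.125, 0, 60], [0.04, -0.345, 0.143, 0, 68], [0.04, -0.345, 0.143, 0, 68]]}}

```text
time_s: 2.35
ee_pos: [0.47, -0.1913, 0.3577]
orientation: [-3.108, -0.448, 0.002]
contact_force: [-0.4, 1.4, -1.3]
width: 0.0403
```

Run:
```python
from h import *
print(get_obs()['ee_pos'],get_obs()['joint_positions'])
go([.469,-.1995,.36],-74.6)
snap('wrist','w1.png');ct=cam('wrist');print(proj(ct,[.469,-.1995,.269]),proj(ct,[*A,.295]))
```

```text
[ 0.46997056 -0.19134545  0.35769954] [-5.33478567e-01 -2.72556784e-01  1.70627623e+00  1.37856874e-04
  1.70966678e+00  7.51300301e-01]
shift mm [-3.2  7.5 -2.3] turn 1.0 yaw -73.6
[331.14570923 249.14391542] [ 347.83032038 -192.88552625]
```

View pics/w1.png

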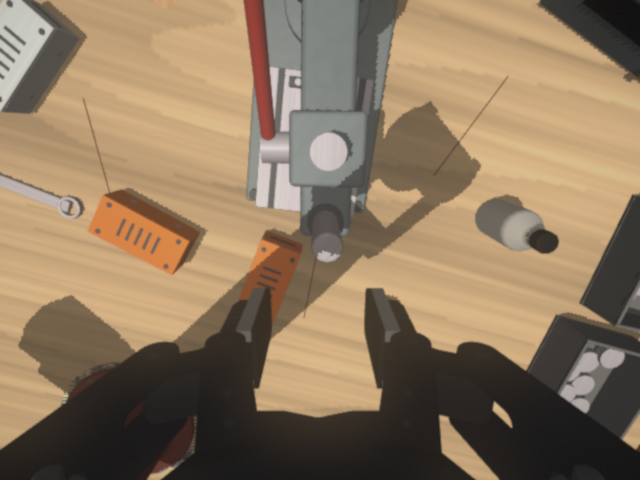

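Run:
```python
from h import *
ct=cam('wrist');p=px2(ct,(327,246),.269);print(p); go([.4695,-.1985,.225],-74.6)
```

```text
[ 0.47031971 -0.19620235  0.269     ]
shift mm [ -2.7   8.3 133.1] turn 1.1 yaw -73.5
```

Request:
{"api": "arm_command", "payload": {"steps": [[0.045, -0.002, 0.007, 0.03, 1], [0.045, -0.002, 0.007, 0.06, 1], [0.045, -0.002, 0.007, 0.09, 1], [0.045, -0.002, 0.007, 0.118, 1], [0.045, -0.002, 0.007, 0.13, 1], [0.045, -0.002, 0.007, 0.13, 1]]}}

```text
time_s: 3.15
ee_pos: [0.4697, -0.1958, 0.2281]
orientation: [-3.112, -0.428, 0.001]
contact_force: [0.3, 0.4, 0.5]
width: 0.045
```

Run:
```python
from h import *
o=get_obs();print(o['ee_pos'],o['contact_force']); q=o['ee_pos'][:2]-A; print(np.linalg.norm(q),np.degrees(np.arctan2(q[1],q[0]))%360)
y,M=yawy();print(y)
r=.2105;f0=np.arctan2(q[1],q[0])
for k in range(1,13):
  f=f0+np.radians(6.5*k); P=np.append(A+r*np.array([np.cos(f),np.sin(f)]),o['ee_pos'][2]); print(k,np.round(M.T@(P-o['ee_pos'])*1000,0)[:2],-6.5*k, np.degrees(f)%360-189.5)
```

```text
[ 0.469688   -0.19578305  0.22812382] [0.32758471 0.37964581 0.54289748]
0.20893351870954516 194.46325730177264
-74.31975983447062
1 [-1. 24.] -6.5 11.463257301772643
2 [ 3. 47.] -13.0 17.96325730177267
3 [ 9. 70.] -19.5 24.46325730177267
4 [18. 93.] -26.0 30.96325730177267
5 [ 29. 114.] -32.5 37.46325730177267
6 [ 43. 133.] -39.0 43.96325730177264
7 [ 58. 151.] -45.5 50.46325730177264
8 [ 76. 168.] -52.0 56.96325730177264
9 [ 95. 182.] -58.5 63.46325730177267
10 [116. 193.] -65.0 69.96325730177267
11 [138. 203.] -71.5 76.46325730177267
12 [161. 209.] -78.0 82.96325730177261
```

Request:
{"api": "arm_command", "payload": {"steps": [[0.045, -0.001, 0.024, 0, -6.5], [0.045, 0.003, 0.047, 0, -13], [0.045, 0.009, 0.07, 0, -19.5], [0.045, 0.018, 0.093, 0, -26], [0.045, 0.029, 0.114, 0, -32.5], [0.045, 0.043, 0.133, 0, -39], [0.045, 0.058, 0.151, 0, -45.5]]}}

```text
time_s: 4.03
ee_pos: [0.5671, -0.3263, 0.2299]
orientation: [-2.701, -1.602, -0.001]
contact_force: [-1.1, 4.5, 1.1]
width: 0.0451
```

Run:
```python
from h import *
o=get_obs();print(o['ee_pos'],o['contact_force']); q=o['ee_pos'][:2]-A; print(np.linalg.norm(q),np.degrees(np.arctan2(q[1],q[0]))%360)
y,M=yawy();print(y)
r=.2105;f0=np.arctan2(q[1],q[0])
for k in range(1,8):
  f=f0+np.radians(6.*k); P=np.append(A+r*np.array([np.cos(f),np.sin(f)]),o['ee_pos'][2]); print(k,np.round(M.T@(P-o['ee_pos'])*1000,0)[:2],-6*k, np.degrees(f)%360-189.5)
```

```text
[ 0.56711414 -0.32631315  0.22993599] [-1.05401302  4.54216272  1.13337182]
0.21067780858361174 240.14216743676502
-28.665207296949163
1 [ 1. 22.] -6 56.64216743676502
2 [ 4. 44.] -12 62.64216743676502
3 [ 9. 65.] -18 68.64216743676502
4 [17. 86.] -24 74.64216743676502
5 [ 26. 106.] -30 80.64216743676502
6 [ 38. 125.] -36 86.64216743676502
7 [ 51. 142.] -42 92.64216743676502
```

Request:
{"api": "arm_command", "payload": {"steps": [[0.045, 0.001, 0.022, 0, -6], [0.045, 0.004, 0.044, 0, -12], [0.045, 0.009, 0.065, 0, -18], [0.045, 0.017, 0.086, 0, -24], [0.045, 0.02, 0.095, 0, -27], [0.045, 0.02, 0.093, 0, -27], [0.045, 0.018, 0.086, -0.05, -25], [0.045, 0.018, 0.086, -0.11, -25]]}}

```text
time_s: 5.03
ee_pos: [0.6493, -0.3519, 0.3388]
orientation: [-2.295, -2.142, 0.001]
contact_force: [1.2, -0.4, 1.3]
width: 0.0451
```

Run:
```python
from h import *
o=get_obs();print(o['ee_pos'],o['contact_force'],o['joint_positions']);
snap('top','top1.png');t=cv2.imread('pics/top1.png');cv2.imwrite('pics/t1.png',t[60:360,180:580]);
cv2.imwrite('pics/t1b.png',cv2.resize(t[120:270,345:465],None,fx=4,fy=4,interpolation=cv2.INTER_CUBIC))
```

```text
[ 0.64926308 -0.35186694  0.33875872] [ 1.2309062  -0.43250678  1.30879998] [-5.97257861e-01  2.82227803e-01  1.18035998e+00 -7.66648045e-05
  1.68141531e+00 -5.27975088e-01]
```

View pics/t1.png

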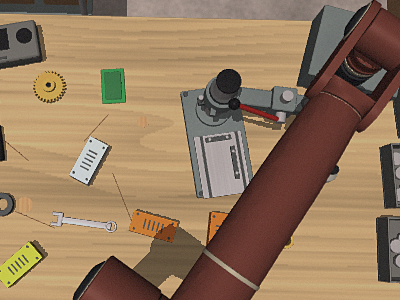

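View pics/t1b.png

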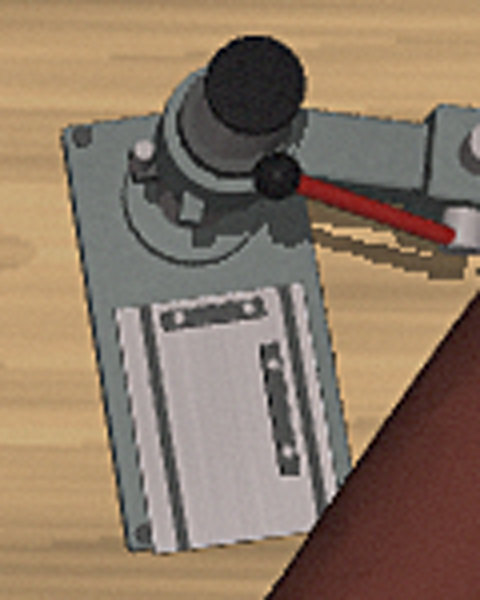

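Run:
```python
from h import *
ct=cam('top'); c=lambda u,v:(345+u/4-.375,120+v/4-.375)
pt=lambda u,v,z=.036:px2(ct,c(u,v),z)[:2]
b=[pt(163,331),pt(268,318)]; s=[pt(261,346),pt(281,475)]
print('back',b,np.linalg.norm(b[0]-b[1]),np.degrees(np.arctan2(*(b[0]-b[1])[::-1]))-90,topress(sum(b)/2))
print('side',s,np.linalg.norm(s[0]-s[1]),np.degrees(np.arctan2(*(s[0]-s[1])[::-1])),topress(sum(s)/2),topress(s[0]),topress(s[1]))
print('post',px2(ct,(345+.25*480,0),.2) is None)
print(H)
```

```text
back [array([ 0.57796747, -0.12456049]), array([ 0.58866303, -0.19609925])] 0.07233387520789768 8.503149184491974 [59.8 -1.9]
side [array([ 0.56917001, -0.19134201]), array([ 0.48102999, -0.20493408])] 0.08918187603009321 8.766528782003174 [ -3.9 -29.5] [ 40.7 -30.1] [-48.5 -29. ]
post False
[ 0.52405716 -0.16835714]
```

Run:
```python
from h import *
go([.5623,.1704,.36],63.8)
```

```text
shift mm [ 516.4 -125.1  -13.6] turn -67.8 yaw -4.0
```

Request:
{"api": "arm_command", "payload": {"steps": [[0.0854, 0.04, -0.015, -0.02, -4], [0.0854, 0.1, -0.03, -0.02, -12], [0.0854, 0.16, -0.045, -0.015, -21], [0.0854, 0.22, -0.06, -0.012, -30], [0.0854, 0.28, -0.075, -0.012, -39], [0.0854, 0.34, -0.09, -0.012, -48], [0.0854, 0.4, -0.1, -0.012, -57], [0.0854, 0.46, -0.114, 0.03, -66]]}}

```text
time_s: 6.08
ee_pos: [0.5705, 0.1066, 0.3201]
orientation: [0.747, 3.041, 0.005]
contact_force: [0.8, -0.8, -0.2]
width: 0.0854
```

Run:
```python
from h import *
go([.5623,.1704,.20],63.8)
```

```text
shift mm [ 37.9  52.  120.1] turn -1.4 yaw 62.4
```

Request:
{"api": "arm_command", "payload": {"steps": [[0.0854, 0.015, 0.02, 0.04, -1], [0.0854, 0.028, 0.04, 0.08, -1], [0.0854, 0.033, 0.047, 0.11, -1], [0.0854, 0.033, 0.047, 0.11, -1]]}}

```text
time_s: 6.58
ee_pos: [0.5604, 0.1616, 0.2029]
orientation: [-0.729, -3.052, 0.003]
contact_force: [0.7, -0.5, 0.5]
width: 0.0854
```

Run:
```python
from h import *
go([.5623,.1704,.003],63.8); o=get_obs();print(o['ee_pos'])
snap('wrist','w2.png')
ct=cam('wrist')
for a,b in((1,1),(1,-1),(-1,1),(-1,-1)):
  d=np.array([.897,-.4415]);n=np.array([.4415,.897]);print(proj(ct,[*(np.array([.521,.1907])+a*.06*d+b*.028*n),.046]))
```

```text
shift mm [  1.6   9.2 199.8] turn -0.7 yaw 63.1
[0.56038525 0.16162526 0.20285292]
[360.51418654 231.82470129]
[295.3474007  232.59323683]
[363.81529876  80.5766919 ]
[290.67520239  81.57093861]
```

View pics/w2.png

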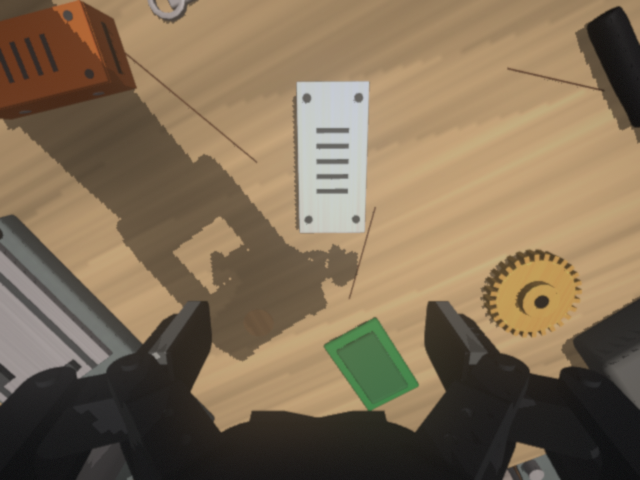

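Request:
{"api": "arm_command", "payload": {"steps": [[0.0854, 0.001, 0.011, 0.05, -1], [0.0854, 0.001, 0.011, 0.1, -1], [0.0854, 0.001, 0.011, 0.14, -1], [0.0854, 0.001, 0.011, 0.17, -1], [0.0854, 0.001, 0.011, 0.19, -1], [0.0854, 0.001, 0.011, 0.1965, -1], [0.0854, 0.001, 0.011, 0.1965, -1]]}}

```text
time_s: 7.5
ee_pos: [0.5674, 0.1716, 0.0098]
orientation: [0.704, 3.06, 0.001]
contact_force: [0.3, 0.4, 0.6]
width: 0.0857
```

Run:
```python
from h import *
go([.5623,.1704,.003],63.8); o=get_obs();print(o['ee_pos'],o['contact_force'])
snap('wrist','w3.png')
```

```text
shift mm [ 4.1 -3.4  6.8] turn 0.3 yaw 64.1
[0.5674349  0.17163249 0.00978482] [0.30150315 0.36712312 0.56923241]
```

View pics/w3.png

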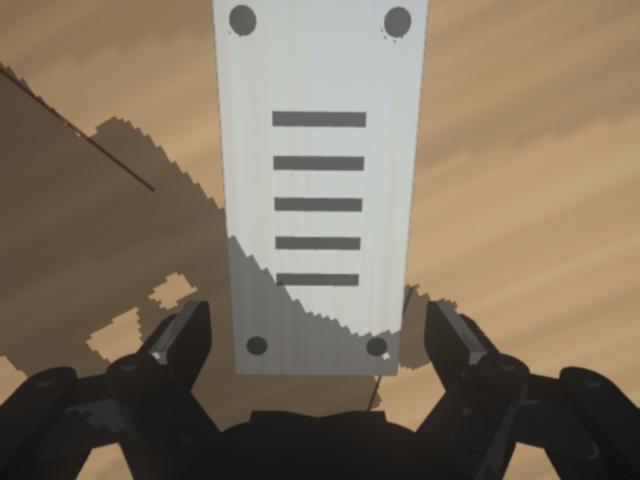

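Request:
{"api": "arm_command", "payload": {"steps": [[0.0854, 0.003, -0.001, 0.004, 0], [0.05, 0.003, -0.001, 0.004, 0], [0.05, 0.003, -0.001, 0.004, 0], [0.05, 0.003, -0.001, 0.004, 0], [0.05, 0.003, -0.001, 0.004, 0]], "grip_force": 25}}

```text
time_s: 8.18
ee_pos: [0.5636, 0.1723, 0.0051]
orientation: [0.704, 3.061, 0.001]
contact_force: [-1.1, 1.4, 2.6]
width: 0.0559
```

Request:
{"api": "arm_command", "payload": {"steps": [[0.05, 0, 0, -0.015, 0], [0.05, 0, 0, -0.03, 0], [0.05, 0, 0, -0.05, 0], [0.05, 0, 0, -0.07, 0], [0.05, 0, 0, -0.09, 0], [0.05, 0, 0, -0.11, 0], [0.05, 0, 0, -0.13, 0]]}}

```text
time_s: 9.05
ee_pos: [0.5632, 0.1721, 0.1361]
orientation: [0.704, 3.061, 0.0]
contact_force: [-0.1, 0.1, -4.2]
width: 0.0558
```

Run:
```python
from h import *
o=get_obs();print(o['ee_pos'],o['contact_force'],o['moment'],o['width'])
snap('wrist','w4.png');snap('scene','s4.png')
s=cv2.imread('pics/s4.png');cv2.imwrite('pics/s4c.png',cv2.resize(s[150:350,260:500],None,fx=2.5,fy=2.5))
```

```text
[0.56323468 0.17207214 0.13608319] [-0.13783812  0.06765721 -4.22828701] [-0.05157869 -0.12829365 -0.03251037] 0.05584377302661842
```

View pics/w4.png

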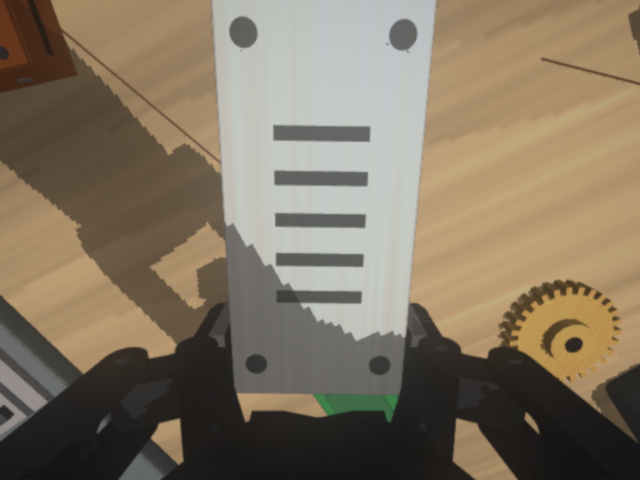

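View pics/s4c.png

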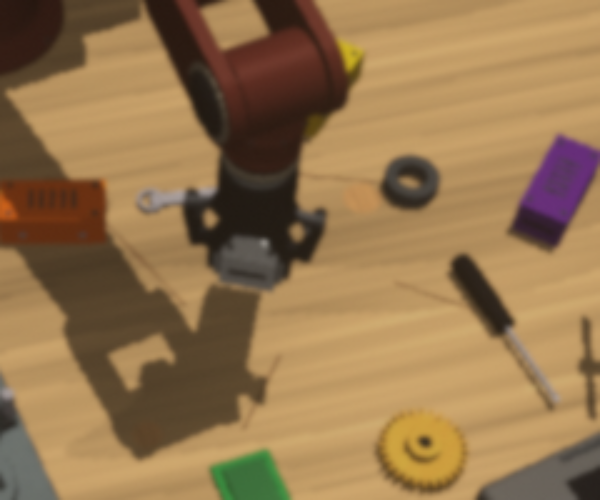

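Request:
{"api": "arm_command", "payload": {"steps": [[0.05, 0, 0, 0, 0], [0.05, 0, 0, -0.05, 0], [0.05, 0, 0, 0, 0], [0.05, 0, 0, -0.05, 0], [0.05, 0, 0, 0, 0], [0.05, 0, 0, 0, 0]], "grip_force": 20}}

```text
time_s: 9.9
ee_pos: [0.559, 0.1713, 0.1286]
orientation: [-0.702, -3.051, 0.007]
contact_force: [-1.3, -0.0, -5.1]
width: 0.0556
```

Run:
```python
from h import *
o=get_obs();print(o['ee_pos'],o['contact_force'],o['moment'],o['width'])
snap('wrist','w5.png')
```

```text
[0.55900168 0.17126862 0.12862159] [-1.27594652 -0.02762248 -5.13134949] [-0.09210529 -0.16522551 -0.04159015] 0.05562835831723654
```

View pics/w5.png

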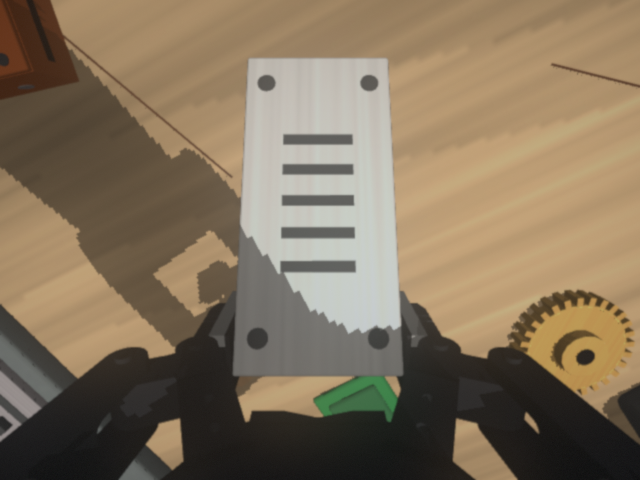

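Request:
{"api": "arm_command", "payload": {"steps": [[0.05, 0, 0, -0.06, 0], [0.05, 0, 0, -0.01, 0], [0.05, 0, 0, -0.07, 0], [0.05, 0, 0, -0.02, 0], [0.05, 0, 0, -0.08, 0], [0.05, 0, 0, -0.03, 0], [0.05, 0, 0, -0.03, 0]]}}

```text
time_s: 10.82
ee_pos: [0.5606, 0.1717, 0.1615]
orientation: [-0.702, -3.055, 0.004]
contact_force: [-0.6, -0.2, -4.9]
width: 0.0557
```

Run:
```python
from h import *
o=get_obs();print(o['ee_pos'],o['contact_force'],o['moment'],o['width'])
snap('wrist','w6.png')
```

```text
[0.56064924 0.17165311 0.1614929 ] [-0.61451624 -0.16610114 -4.89715785] [-0.09712013 -0.07878666  0.04514389] 0.05573412337500412
```

View pics/w6.png

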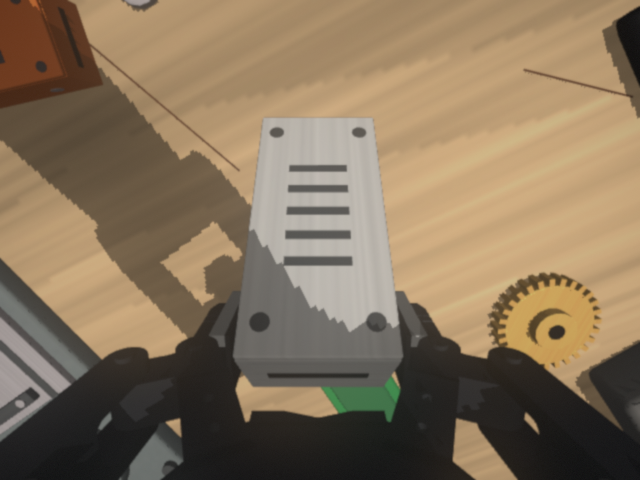

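Request:
{"api": "arm_command", "payload": {"steps": [[0.05, 0.03, 0, -0.05, 0], [0.05, 0, 0, 0, 0], [0.05, 0.03, 0, -0.05, 0], [0.05, 0, 0, 0, 0], [0.05, 0.03, 0, -0.05, 0], [0.05, 0, 0, 0, 0], [0.05, 0.03, 0, -0.05, 0], [0.05, 0, 0, 0, 0]]}}

```text
time_s: 11.88
ee_pos: [0.5698, 0.175, 0.1772]
orientation: [0.695, 3.043, 0.015]
contact_force: [3.3, 0.4, -2.5]
width: 0.0559
```

Run:
```python
from h import *
o=get_obs();print(o['ee_pos'],o['contact_force'],o['moment'],o['width'])
snap('wrist','w7.png')
```

```text
[0.56977612 0.17503969 0.17718871] [ 3.33538185  0.37916564 -2.49612319] [-0.03205424 -0.21011978 -0.02166504] 0.05585452774087296
```

View pics/w7.png

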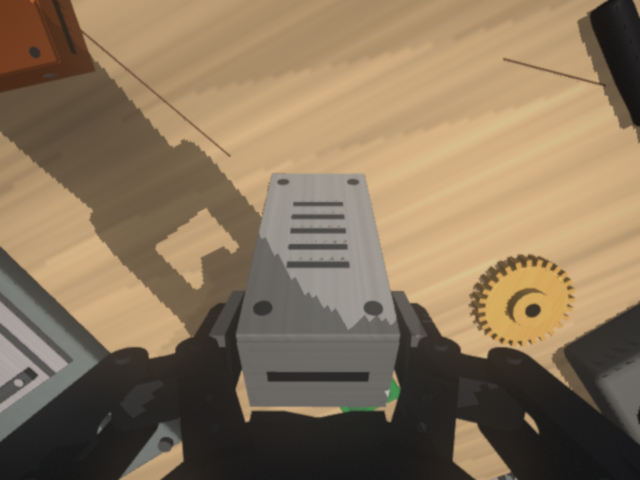

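```bash
sed -i 's/^A=.*/A=np.array([.671,-.1440]); PY=9.2/' h.py
python3 - <<'E'
from h import *
print(H,pw(20,4,0) if 0 else pw(.02,.004,.2)); go(pw(.02,.004,.2),99.2)
E
```

```text
[ 0.52292956 -0.16798218] [ 0.54203276 -0.16083601  0.2       ]
shift mm [-122.7 -309.2  -36. ] turn -35.1 yaw 64.1
```

Request:
{"api": "arm_command", "payload": {"steps": [[0.05, -0.012, -0.025, -0.02, -3], [0.05, -0.032, -0.075, -0.037, -8], [0.05, -0.055, -0.13, -0.037, -14], [0.05, -0.078, -0.185, -0.037, -20], [0.05, -0.1, -0.24, -0.037, -26], [0.05, -0.12, -0.29, -0.037, -32], [0.05, -0.129, -0.308, -0.037, -35], [0.05, -0.129, -0.308, -0.037, -35]]}}

```text
time_s: 12.92
ee_pos: [0.5453, -0.1631, 0.2035]
orientation: [-0.244, 3.13, -0.001]
contact_force: [-0.1, 0.4, -4.4]
width: 0.056
```

Run:
```python
from h import *
go(pw(.02,.004,.2),99.2)
o=get_obs();print(o['ee_pos'],o['contact_force'],o['moment'],o['width'])
snap('wrist','w8.png')
```

```text
shift mm [2.9 2.7 3.5] turn -0.3 yaw 98.9
[ 0.54529228 -0.16308966  0.20354705] [-0.07930516  0.4360741  -4.35788952] [ 0.04489203 -0.04338773 -0.02177735] 0.05595173104218639
```

View pics/w8.png

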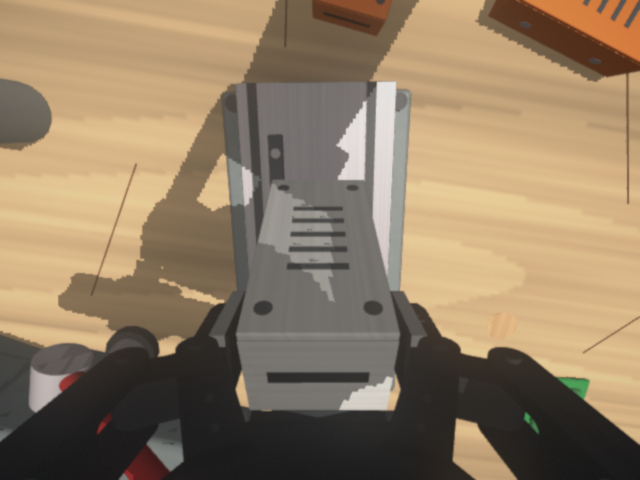

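Request:
{"api": "arm_command", "payload": {"steps": [[0.05, 0, 0.003, 0.02, 0], [0.05, 0, 0.005, 0.045, 0], [0.05, 0, 0.005, 0.06, 0], [0.05, 0, 0.005, 0.066, 0], [0.05, 0, 0.005, 0.068, 0]]}}

```text
time_s: 13.6
ee_pos: [0.5441, -0.1561, 0.1335]
orientation: [0.25, -3.132, -0.0]
contact_force: [-0.2, -0.3, -2.9]
width: 0.0557
```

Request:
{"api": "arm_command", "payload": {"steps": [[0.05, 0.0, 0, 0.003, 0], [0.05, 0.0, 0, 0.006, 0]]}}

```text
time_s: 13.85
ee_pos: [0.5445, -0.1567, 0.1283]
orientation: [-0.249, 3.13, -0.001]
contact_force: [0.0, -0.7, -5.1]
width: 0.0552
```

Request:
{"api": "arm_command", "payload": {"steps": [[0.05, 0.0, 0, 0.003, 0], [0.05, 0.0, 0, 0.006, 0]]}}

```text
time_s: 14.1
ee_pos: [0.5447, -0.1565, 0.1236]
orientation: [-0.249, 3.13, -0.0]
contact_force: [-3.8, 2.3, 11.8]
width: 0.0557
```

Request:
{"api": "arm_command", "payload": {"steps": [[0.05, 0.0, 0, 0.003, 0], [0.05, 0.0, 0, 0.005, 0]]}}

```text
time_s: 14.35
ee_pos: [0.5475, -0.1566, 0.1232]
orientation: [-0.248, 3.124, -0.001]
contact_force: [-3.8, 6.3, 23.5]
width: 0.0555
```

Run:
```python
from h import *
o=get_obs();print(o['ee_pos'],o['contact_force'],o['moment'],o['width'])
snap('wrist','w9.png')
```

```text
[ 0.54745901 -0.15663148  0.12321289] [-3.81858833  6.29532379 23.45852818] [ 1.43229072  0.88155362 -0.0309614 ] 0.055490143472091656
```

View pics/w9.png

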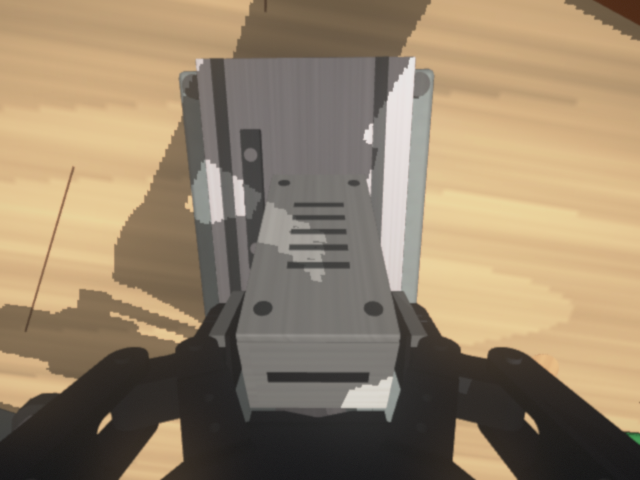

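Request:
{"api": "arm_command", "payload": {"steps": [[0.05, 0.005, 0, -0.006, 0], [0.05, 0.012, 0, -0.0065, 0], [0.05, 0.02, 0, -0.006, 0], [0.05, 0.028, 0, -0.0045, 0]]}}

```text
time_s: 14.9
ee_pos: [0.517, -0.161, 0.1225]
orientation: [-0.249, 3.129, -0.0]
contact_force: [1.1, 2.4, 6.2]
width: 0.0556
```

Run:
```python
from h import *
o=get_obs();print(o['ee_pos'],o['contact_force'],o['moment'],o['width'])
snap('wrist','w10.png')
```

```text
[ 0.51697031 -0.16098061  0.1225296 ] [1.14744566 2.43855883 6.18295095] [ 0.64020274 -0.53971816 -0.00160576] 0.05556626258531249
```

View pics/w10.png

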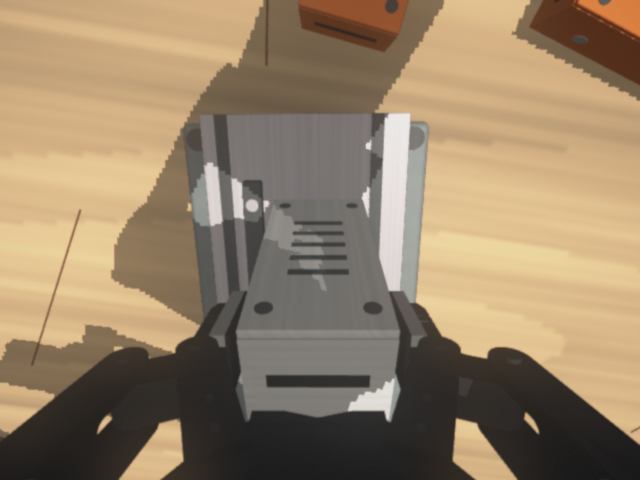

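Request:
{"api": "arm_command", "payload": {"steps": [[0.05, 0.006, 0, 0.005, 0], [0.05, 0.014, 0, 0.007, 0], [0.05, 0.022, 0, 0.008, 0], [0.05, 0.03, 0, 0.009, 0]]}}

```text
time_s: 15.45
ee_pos: [0.4893, -0.1656, 0.1159]
orientation: [-0.248, 3.124, -0.0]
contact_force: [4.2, 6.2, 14.0]
width: 0.0558
```

Run:
```python
from h import *
o=get_obs();print(o['ee_pos'],o['contact_force'],o['moment'],o['width'],topress(o['ee_pos']))
snap('wrist','w11.png')
```

```text
[ 0.48926575 -0.16556194  0.11588821] [ 4.18208619  6.23562674 13.97247234] [ 1.36540655 -0.88530348  0.00415008] 0.05576969358524482 [-32.8   7.8]
```

View pics/w11.png

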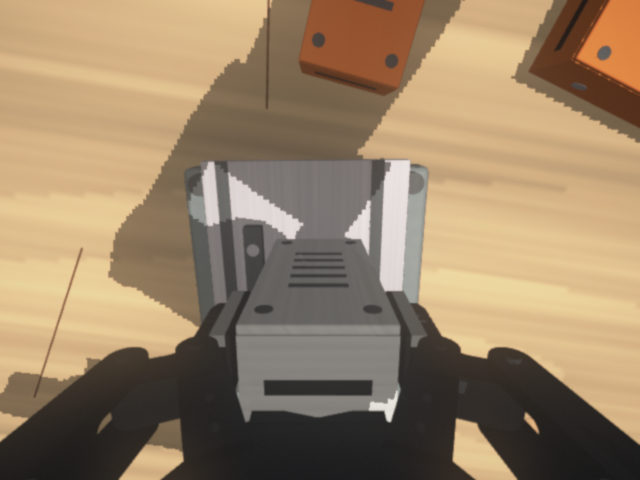

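Request:
{"api": "arm_command", "payload": {"steps": [[0.05, 0, 0, -0.02, 0], [0.05, -0.02, 0, -0.025, 0], [0.05, -0.04, 0, -0.025, 0], [0.05, -0.048, 0, -0.025, 0], [0.05, -0.048, 0, -0.015, 0], [0.05, -0.048, 0, -0.012, 0]]}}

```text
time_s: 16.25
ee_pos: [0.5322, -0.1576, 0.1218]
orientation: [0.249, -3.128, -0.003]
contact_force: [-0.3, -0.5, -3.7]
width: 0.056
```

Run:
```python
from h import *
o=get_obs();print(o['ee_pos'],o['contact_force'],o['moment'],o['width'],topress(o['ee_pos']))
snap('wrist','w12.png')
```

```text
[ 0.53218498 -0.15760044  0.12183463] [-0.29773006 -0.54246035 -3.72750949] [ 0.03221943  0.08402696 -0.02162683] 0.05599258955727104 [10.8  8.8]
```

View pics/w12.png

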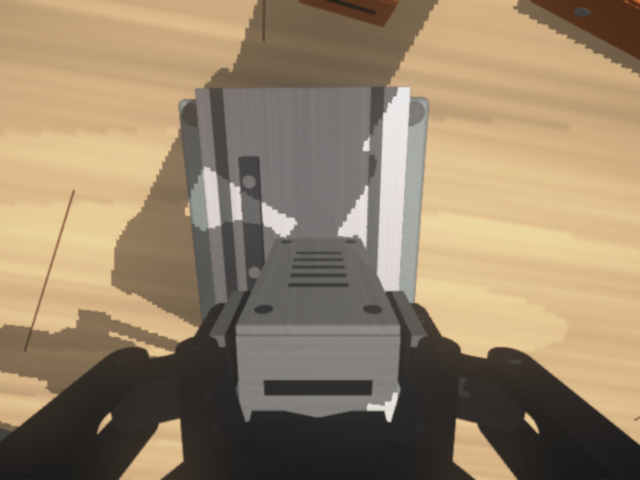

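Request:
{"api": "arm_command", "payload": {"steps": [[0.05, 0.002, 0, 0.006, 0], [0.05, 0.01, 0, 0.006, 0], [0.05, 0.019, 0, 0.006, 0], [0.05, 0.028, 0, 0.007, 0], [0.05, 0.038, 0, 0.01, 0]]}}

```text
time_s: 16.92
ee_pos: [0.4977, -0.1642, 0.1159]
orientation: [-0.248, 3.127, -0.001]
contact_force: [3.7, 3.5, 6.0]
width: 0.0559
```

Run:
```python
from h import *
o=get_obs();print(o['ee_pos'],o['contact_force'],o['moment'],o['width'],topress(o['ee_pos']))
snap('wrist','w13.png')
```

```text
[ 0.49770572 -0.16418273  0.11592844] [3.67814533 3.49068892 6.01315434] [ 0.87746356 -0.93741848 -0.04874968] 0.05593238767061643 [-24.3   7.8]
```

View pics/w13.png

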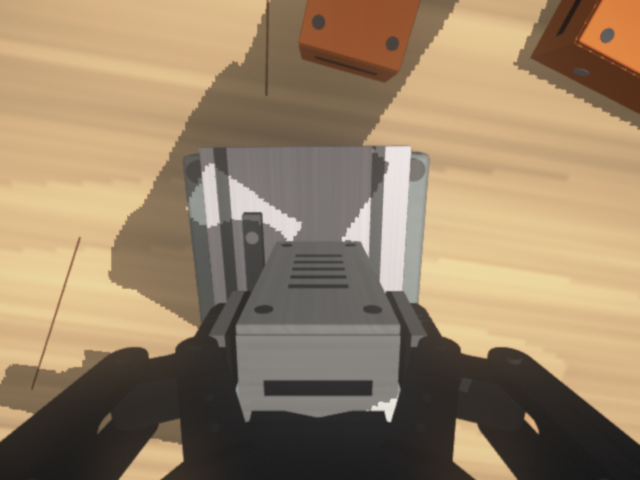

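Request:
{"api": "arm_command", "payload": {"steps": [[0.05, 0, 0, -0.018, 0], [0.05, -0.02, -0.001, -0.018, 0], [0.05, -0.038, -0.002, -0.018, 0], [0.05, -0.04, -0.002, -0.015, 0], [0.05, -0.04, -0.002, -0.006, 0], [0.05, -0.04, -0.002, 0.002, 0], [0.05, -0.04, -0.002, 0.004, 0]]}}

```text
time_s: 17.85
ee_pos: [0.5386, -0.1594, 0.1152]
orientation: [-0.248, 3.126, 0.001]
contact_force: [-3.8, 7.6, 23.2]
width: 0.0558
```

Run:
```python
from h import *
o=get_obs();print(o['ee_pos'],o['contact_force'],o['moment'],o['width'],topress(o['ee_pos']))
```

```text
[ 0.53860618 -0.15937611  0.11520558] [-3.83527578  7.64689375 23.21783339] [1.58457669 0.89080698 0.00870943] 0.05578948161751768 [16.9  6. ]
```

Request:
{"api": "arm_command", "payload": {"steps": [[0.05, 0, 0, -0.004, 0], [0.06, 0, 0, -0.004, 0], [0.07, 0, 0, -0.004, 0], [0.08, 0, 0, -0.004, 0], [0.08, 0, 0, -0.004, 0]]}}

```text
time_s: 18.48
ee_pos: [0.5362, -0.1597, 0.1138]
orientation: [0.249, -3.131, -0.0]
contact_force: [0.1, 0.1, 0.8]
width: 0.08
```

Request:
{"api": "arm_command", "payload": {"steps": [[0.08, 0, 0, -0.03, 0], [0.08, 0, 0, -0.08, 0], [0.08, 0, 0, -0.1, 0], [0.08, 0, 0, -0.1, 0]]}}

```text
time_s: 18.98
ee_pos: [0.5373, -0.16, 0.2157]
orientation: [-0.249, 3.129, -0.003]
contact_force: [0.1, -0.5, -0.8]
width: 0.0799
```

Run:
```python
from h import *
o=get_obs();print(o['ee_pos'],o['contact_force'],o['moment'],o['width'],topress(o['ee_pos']))
snap('wrist','w14.png')
```

```text
[ 0.53725743 -0.16004218  0.21571064] [ 0.10195182 -0.52852047 -0.76263032] [ 0.00777129 -0.04352822  0.01470037] 0.07985001118247015 [15.4  5.5]
```

View pics/w14.png

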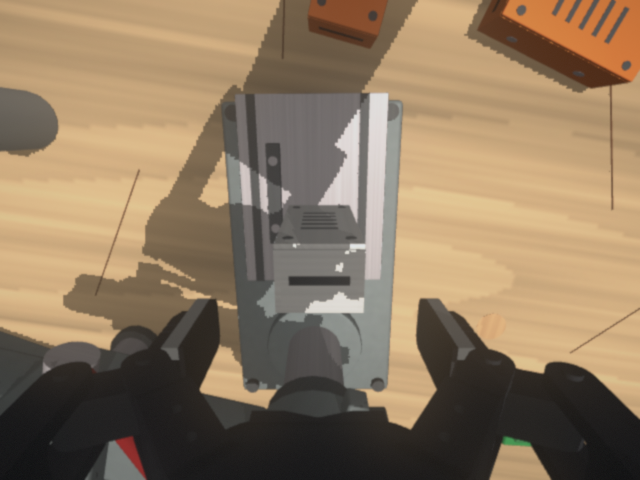

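Run:
```python
from h import *
ct=cam('wrist')
P=[px2(ct,p,.15) for p in((274,247),(364,247),(364,312),(275,312))]
c=sum(P)/4;print([topress(p) for p in P],topress(c),c); Q=[px2(ct,p,.03) for p in((284,207),(352,207))];print([topress(p) for p in Q])
go([*c[:2],.139])
```

```text
[array([  7.4, -19.8]), array([ 7.5, 33.6]), array([50.2, 35.1]), array([ 50.1, -20.7])] [28.8  7.1] [ 0.5502388  -0.15640984  0.15      ]
[array([  7.5, -24.5]), array([ 7.6, 37.4])]
shift mm [-14.3   0.9  74.6] turn 0 yaw 99.1
```

Request:
{"api": "arm_command", "payload": {"steps": [[0.08, -0.014, 0.001, 0.02, 0], [0.08, -0.014, 0.001, 0.05, 0], [0.08, -0.014, 0.001, 0.07, 0], [0.08, -0.014, 0.001, 0.0765, 0], [0.08, -0.014, 0.001, 0.0765, 0]]}}

```text
time_s: 19.65
ee_pos: [0.5497, -0.1564, 0.137]
orientation: [0.249, -3.131, -0.001]
contact_force: [-0.0, -0.6, 1.1]
width: 0.0799
```

Request:
{"api": "arm_command", "payload": {"steps": [[0.05, 0, 0, 0, 0], [0.05, 0, 0, 0, 0], [0.05, 0, 0, 0, 0], [0.05, 0, 0, 0, 0]], "grip_force": 20}}

```text
time_s: 20.15
ee_pos: [0.5509, -0.157, 0.1392]
orientation: [-0.249, 3.129, -0.003]
contact_force: [0.1, -1.2, 5.3]
width: 0.0553
```

Run:
```python
from h import *
o=get_obs();print(o['ee_pos'],o['contact_force'],o['moment'],o['width'],topress(o['ee_pos']))
```

```text
[ 0.55094707 -0.157007    0.13920381] [ 0.08043416 -1.24064683  5.30703179] [-0.13212356 -0.05339191 -0.02959179] 0.055340307661346726 [29.4  6.4]
```

Request:
{"api": "arm_command", "payload": {"steps": [[0.05, 0.01, 0, 0.001, 0], [0.05, 0.02, 0, 0.001, 0], [0.05, 0.03, 0, 0.001, 0], [0.05, 0.04, 0, 0.002, 0]]}}

```text
time_s: 20.65
ee_pos: [0.5125, -0.1634, 0.1385]
orientation: [-0.249, 3.126, -0.004]
contact_force: [0.8, -0.2, 6.4]
width: 0.0558
```

Run:
```python
from h import *
o=get_obs();print(o['ee_pos'],o['contact_force'],o['moment'],o['width'],topress(o['ee_pos']))
snap('wrist','w15.png')
```

```text
[ 0.51250934 -0.16341748  0.13845269] [ 0.81767383 -0.22836354  6.38683774] [ 0.00095449 -0.44122635  0.02022987] 0.055812605794152634 [-9.6  6.2]
```

View pics/w15.png

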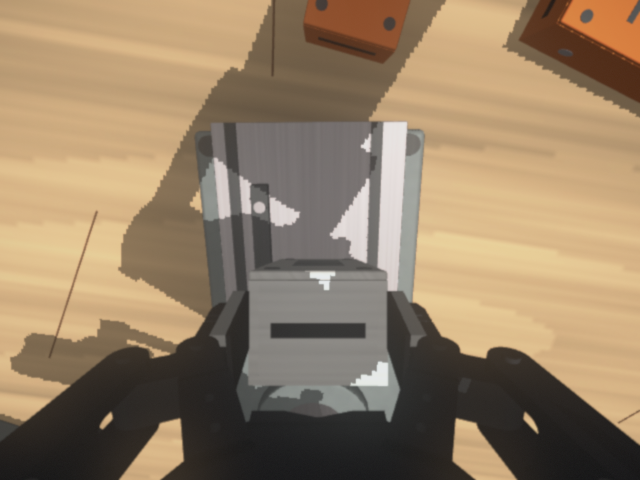

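Request:
{"api": "arm_command", "payload": {"steps": [[0.05, 0.01, 0, 0.003, 0], [0.05, 0.02, 0, 0.006, 0], [0.05, 0.029, 0, 0.01, 0], [0.05, 0.038, 0, 0.015, 0], [0.05, 0.047, 0, 0.021, 0], [0.05, 0.055, 0, 0.027, 0]]}}

```text
time_s: 21.45
ee_pos: [0.4565, -0.1726, 0.1112]
orientation: [-0.249, 3.131, -0.004]
contact_force: [-6.7, -1.6, 12.2]
width: 0.0551
```

Run:
```python
from h import *
o=get_obs();print(o['ee_pos'],o['contact_force'],o['moment'],o['width'],topress(o['ee_pos']))
snap('wrist','w16.png')
```

```text
[ 0.45648181 -0.17264563  0.1112302 ] [-6.67618919 -1.63979826 12.2144972 ] [-0.10927238  0.73886657 -0.03367213] 0.055129738906434994 [-66.3   6. ]
```

View pics/w16.png

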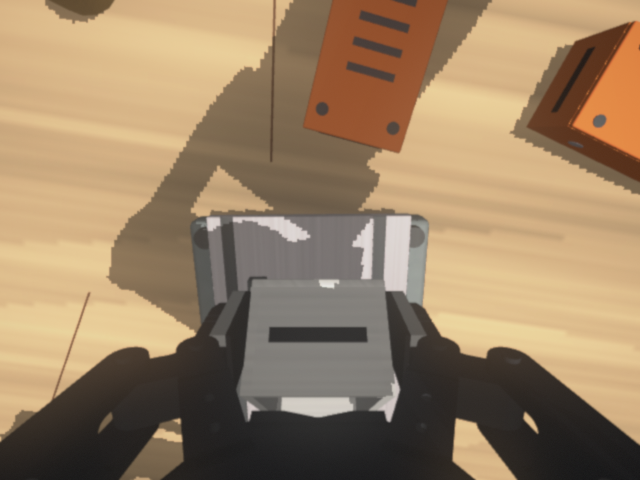

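Request:
{"api": "arm_command", "payload": {"steps": [[0.05, 0.008, 0, 0.006, 0], [0.05, 0.015, 0, 0.013, 0], [0.05, 0.021, 0, 0.021, 0], [0.05, 0.027, 0, 0.029, 0], [0.05, 0.032, 0, 0.038, 0], [0.05, 0.036, 0, 0.047, 0], [0.05, 0.038, 0, 0.053, 0]]}}

```text
time_s: 22.38
ee_pos: [0.4176, -0.1778, 0.0556]
orientation: [0.249, -3.129, 0.0]
contact_force: [-6.7, -1.4, 5.2]
width: 0.0556
```

Run:
```python
from h import *
o=get_obs();print(o['ee_pos'],o['contact_force'],o['moment'],o['width'],topress(o['ee_pos']))
snap('wrist','w17.png')
```

```text
[ 0.4175529  -0.17783588  0.05560636] [-6.70745863 -1.41947985  5.22760518] [-0.09870516  0.51182292 -0.02562508] 0.055637996653257894 [-105.6    7.1]
```

View pics/w17.png

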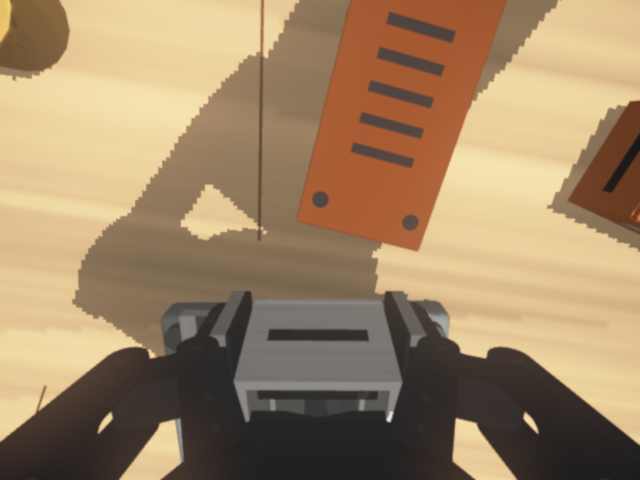

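Request:
{"api": "arm_command", "payload": {"steps": [[0.05, 0.001, 0, 0.006, 0], [0.05, 0.002, 0, 0.013, 0], [0.05, 0.003, 0, 0.02, 0], [0.05, 0.003, 0, 0.026, 0], [0.05, 0.003, 0, 0.026, 0]]}}

```text
time_s: 23.05
ee_pos: [0.4147, -0.1781, 0.0329]
orientation: [0.251, -3.126, -0.003]
contact_force: [-18.0, 6.0, 31.7]
width: 0.0549
```

Run:
```python
from h import *
o=get_obs();print(o['ee_pos'],o['contact_force'],o['moment'],o['width'],topress(o['ee_pos']))
snap('wrist','w18.png')
```

```text
[ 0.41473482 -0.17811889  0.03293366] [-18.01539125   5.95237202  31.72298802] [1.02756654 2.5138204  0.15245373] 0.05490880969343049 [-108.4    7.3]
```

View pics/w18.png

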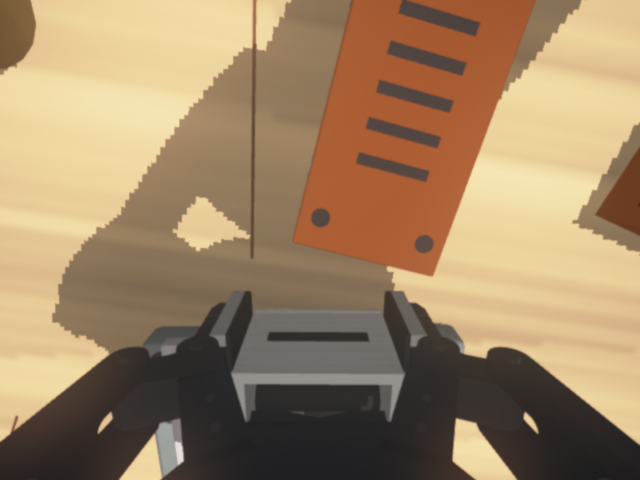

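Request:
{"api": "arm_command", "payload": {"steps": [[0.05, -0.003, 0, -0.005, 0], [0.05, -0.003, 0, -0.006, 0], [0.06, -0.003, 0, -0.006, 0], [0.08, -0.003, 0, -0.006, 0], [0.085, -0.003, 0, -0.006, 0], [0.085, -0.003, 0, -0.006, 0]]}}

```text
time_s: 23.85
ee_pos: [0.4188, -0.1776, 0.0357]
orientation: [-0.249, 3.131, -0.0]
contact_force: [-0.2, 0.3, -0.4]
width: 0.0852
```

Run:
```python
from h import *
o=get_obs();print(o['ee_pos'],o['contact_force'],o['moment'],o['width'],topress(o['ee_pos']))
snap('wrist','w19.png')
```

```text
[ 0.41884865 -0.17757057  0.03569809] [-0.17079595  0.29940906 -0.37348758] [ 0.08098066  0.01396628 -0.04589652] 0.08520146127836024 [-104.3    7.2]
```

View pics/w19.png

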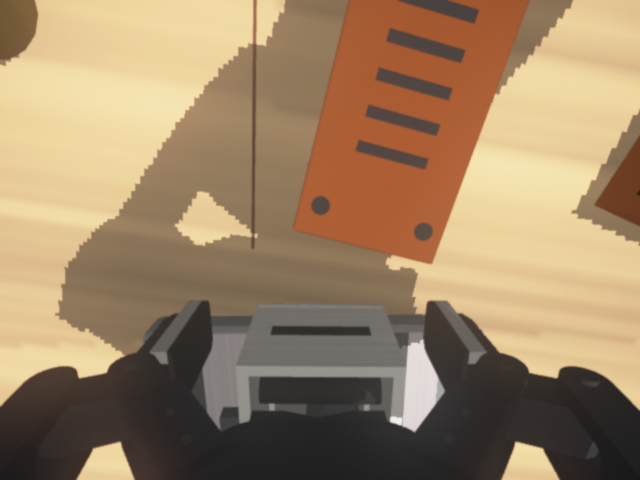

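Request:
{"api": "arm_command", "payload": {"steps": [[0.085, 0, 0, -0.04, 0], [0.085, 0, 0, -0.1, 0], [0.085, -0.02, 0, -0.16, 0], [0.085, -0.03, 0, -0.2, 0], [0.085, -0.03, 0, -0.2, 0]]}}

```text
time_s: 24.52
ee_pos: [0.4508, -0.1737, 0.2406]
orientation: [-0.25, 3.124, -0.008]
contact_force: [0.4, -0.8, -0.7]
width: 0.0847
```

Run:
```python
from h import *
o=get_obs();print(o['ee_pos'],o['width'],topress(o['ee_pos']))
snap('wrist','w20.png')
```

```text
[ 0.45081017 -0.17374498  0.24061474] 0.08469216533353888 [-72.1   5.8]
```

View pics/w20.png

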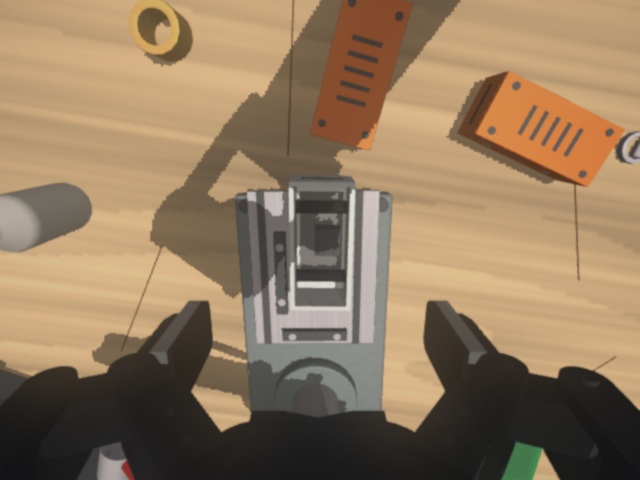

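Run:
```python
from h import *
ct=cam('wrist')
for n,p,z in(('rimfL',(290,190),.076),('rimfR',(353,190),.076),('rimbL',(289,308),.076),('rimbR',(352,309),.076),('bfL',(283,330),.038),('bfR',(347,330),.038),('sf0',(285,233),.038),('sf1',(287,312),.038)): print(n,topress(px2(ct,p,z)))
```

```text
rimfL [-98.9 -16.9]
rimfR [-98.8  35.8]
rimbL [ 10.4 -20.4]
rimbR [11.4 37.8]
bfL [ 55.8 -30.8]
bfR [55.8 37. ]
sf0 [-50.9 -25.7]
sf1 [ 34.7 -26. ]
```

Run:
```python
from h import *
go(pw(-.046,.0085,.049),99.2)
```

```text
shift mm [-26.9   2.3 188.7] turn -0.1 yaw 99.1
```

Request:
{"api": "arm_command", "payload": {"steps": [[0.085, -0.01, 0.002, 0.03, 0], [0.085, -0.024, 0.002, 0.08, 0], [0.085, -0.026, 0.002, 0.13, 0], [0.085, -0.026, 0.002, 0.165, 0], [0.085, -0.026, 0.002, 0.186, 0], [0.085, -0.026, 0.002, 0.188, 0], [0.085, -0.026, 0.002, 0.188, 0]]}}

```text
time_s: 25.45
ee_pos: [0.4733, -0.1666, 0.0474]
orientation: [0.249, -3.131, -0.001]
contact_force: [0.0, 0.8, -0.5]
width: 0.0854
```

Request:
{"api": "arm_command", "payload": {"steps": [[0.065, 0, 0, 0, 0], [0.05, 0, 0, 0, 0], [0.05, 0, 0, 0, 0], [0.05, 0, 0, 0, 0], [0.05, 0, 0, 0, 0]], "grip_force": 25}}

```text
time_s: 26.08
ee_pos: [0.4747, -0.1674, 0.0491]
orientation: [-0.249, 3.13, -0.003]
contact_force: [-0.6, -1.2, 6.1]
width: 0.0559
```

Run:
```python
from h import *
o=get_obs();print(o['ee_pos'],o['contact_force'],o['moment'],o['width'],topress(o['ee_pos']))
snap('wrist','w21.png')
```

```text
[ 0.47468074 -0.16739962  0.04909409] [-0.58083601 -1.15783949  6.06621033] [-0.25196886  0.12552342 -0.06616774] 0.05594947800027202 [-47.5   8.3]
```

View pics/w21.png

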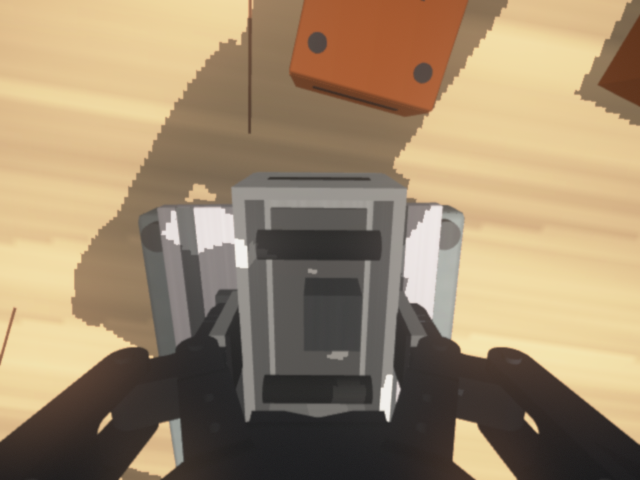

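Request:
{"api": "arm_command", "payload": {"steps": [[0.05, -0.006, 0, -0.001, 0], [0.05, -0.014, 0, -0.001, 0], [0.05, -0.022, 0, -0.001, 0], [0.05, -0.03, 0, -0.001, 0], [0.05, -0.036, 0, -0.001, 0], [0.05, -0.038, 0, -0.001, 0]]}}

```text
time_s: 26.88
ee_pos: [0.5101, -0.161, 0.0491]
orientation: [0.249, -3.128, 0.001]
contact_force: [-8.1, -0.8, 9.7]
width: 0.0553
```

Request:
{"api": "arm_command", "payload": {"steps": [[0.05, -0.002, 0, 0, 0], [0.05, -0.005, 0, 0, 0]]}}

```text
time_s: 27.12
ee_pos: [0.5148, -0.1603, 0.0492]
orientation: [0.249, -3.128, 0.001]
contact_force: [-8.4, -1.5, 8.5]
width: 0.0556
```

Request:
{"api": "arm_command", "payload": {"steps": [[0.05, -0.002, 0, 0, 0], [0.05, -0.003, 0, 0, 0]]}}

```text
time_s: 27.38
ee_pos: [0.5178, -0.1598, 0.0492]
orientation: [0.249, -3.128, 0.001]
contact_force: [-8.6, -0.7, 8.9]
width: 0.0553
```

Request:
{"api": "arm_command", "payload": {"steps": [[0.05, -0.002, 0, -0.002, 0], [0.05, -0.003, 0, -0.002, 0]]}}

```text
time_s: 27.62
ee_pos: [0.519, -0.1594, 0.0495]
orientation: [0.25, -3.123, 0.0]
contact_force: [-11.7, -4.6, 5.2]
width: 0.0556
```

Request:
{"api": "arm_command", "payload": {"steps": [[0.05, -0.002, 0, 0, 0], [0.05, -0.003, 0, 0, 0]]}}

```text
time_s: 27.88
ee_pos: [0.5193, -0.1596, 0.0497]
orientation: [0.25, -3.116, 0.001]
contact_force: [-23.9, -6.0, 13.7]
width: 0.0555
```

Run:
```python
from h import *
o=get_obs();print(o['ee_pos'],o['contact_force'],o['moment'],o['width'],topress(o['ee_pos']))
snap('top','top2.png');t=cv2.imread('pics/top2.png')
cv2.imwrite('pics/t2b.png',cv2.resize(t[120:270,345:465],None,fx=4,fy=4,interpolation=cv2.INTER_CUBIC))
```

```text
[ 0.51933915 -0.15962285  0.04974578] [-23.93809038  -5.97884761  13.67685359] [-0.99183308  3.51188625  0.12423843] 0.05546384351353514 [-2.2  8.8]
```

View pics/t2b.png

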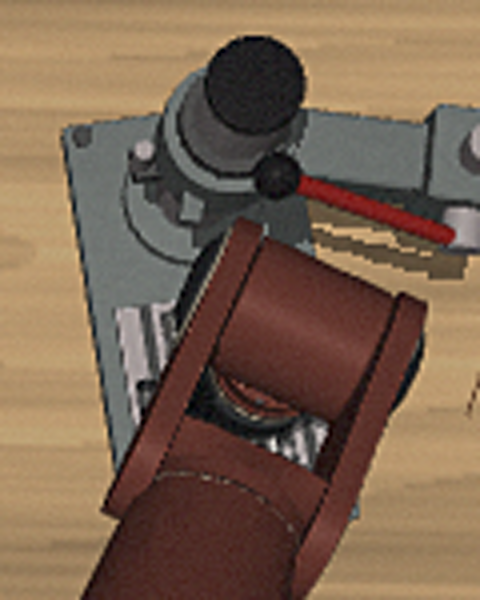

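Request:
{"api": "arm_command", "payload": {"steps": [[0.05, 0.003, 0, -0.001, 0], [0.05, 0.003, -0.003, -0.001, 0], [0.05, 0.003, -0.006, -0.001, 0]]}}

```text
time_s: 28.3
ee_pos: [0.5194, -0.1615, 0.0495]
orientation: [0.252, -3.123, -0.013]
contact_force: [-9.4, 9.9, 5.4]
width: 0.0558
```

Request:
{"api": "arm_command", "payload": {"steps": [[0.05, 0, -0.002, 0, 0], [0.05, 0, -0.003, 0, 0]]}}

```text
time_s: 28.55
ee_pos: [0.5199, -0.164, 0.0495]
orientation: [0.253, -3.122, -0.014]
contact_force: [-10.7, 10.7, 6.2]
width: 0.0555
```

Request:
{"api": "arm_command", "payload": {"steps": [[0.05, 0, -0.002, 0, 0], [0.05, 0, -0.003, 0, 0]]}}

```text
time_s: 28.8
ee_pos: [0.5203, -0.1668, 0.0495]
orientation: [0.253, -3.122, -0.014]
contact_force: [-10.3, 9.2, 5.0]
width: 0.0554
```

Request:
{"api": "arm_command", "payload": {"steps": [[0.05, 0, -0.002, 0, 0], [0.05, 0, -0.003, 0, 0]]}}

```text
time_s: 29.05
ee_pos: [0.5205, -0.1681, 0.0496]
orientation: [0.252, -3.121, -0.021]
contact_force: [-11.8, 17.7, 9.9]
width: 0.0556
```

Request:
{"api": "arm_command", "payload": {"steps": [[0.05, 0, -0.002, 0, 0]]}}

```text
time_s: 29.18
ee_pos: [0.5204, -0.1683, 0.0497]
orientation: [0.252, -3.12, -0.027]
contact_force: [-12.9, 25.7, 14.2]
width: 0.0554
```

Run:
```python
from h import *
o=get_obs();print(o['ee_pos'],o['contact_force'],o['moment'],o['width'],topress(o['ee_pos']),yawy()[0])
```

```text
[ 0.52041564 -0.1683418   0.04965283] [-12.89528535  25.7122094   14.15869476] [4.25441904 1.90946364 0.79117335] 0.055360118694200655 [-2.5  0. ] 99.21420415811677
```

Request:
{"api": "arm_command", "payload": {"steps": [[0.05, 0.001, 0.005, -0.002, 0], [0.07, 0.001, 0.005, -0.002, 0], [0.085, 0.001, 0.005, -0.002, 0], [0.085, 0.001, 0.005, -0.002, 0]]}}

```text
time_s: 29.68
ee_pos: [0.5237, -0.1715, 0.0542]
orientation: [-0.248, 3.13, -0.001]
contact_force: [-0.7, -0.1, -0.2]
width: 0.085
```

Request:
{"api": "arm_command", "payload": {"steps": [[0.085, 0, 0, -0.04, 0], [0.085, 0.02, 0, -0.1, 0], [0.085, 0.05, 0, -0.16, 0], [0.085, 0.07, 0, -0.19, 0], [0.085, 0.07, 0, -0.19, 0]]}}

```text
time_s: 30.3
ee_pos: [0.455, -0.1835, 0.2484]
orientation: [-0.246, 3.124, -0.008]
contact_force: [-0.9, 0.7, -0.6]
width: 0.0846
```

Run:
```python
from h import *
o=get_obs();print(o['ee_pos'],o['width'],topress(o['ee_pos']))
im=snap('wrist','w22.png'); im=cv2.imread('pics/w22.png'); cv2.imwrite('pics/w22c.png',cv2.resize(im[170:420,210:420],None,fx=2.4,fy=2.4,interpolation=cv2.INTER_CUBIC))
```

```text
[ 0.45496499 -0.18353524  0.24843273] 0.08461006621865146 [-69.6  -4.5]
```

View pics/w22c.png

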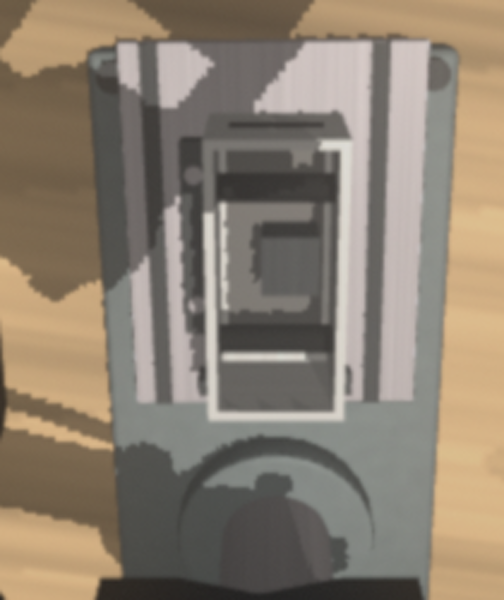

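Run:
```python
from h import *
ct=cam('wrist'); f=lambda u,v:(210+u/2.4-.3,170+v/2.4-.3)
P=[px2(ct,f(*p),.076) for p in((203,138),(352,138),(209,420),(344,420))]
for p in P: print(topress(p))
m=sum(P)/4;print('c',topress(m))
for a,b in((2,0),(3,1)):
  d=P[a]-P[b];print(np.linalg.norm(d),np.degrees(np.arctan2(d[1],d[0])))
# side fence left outer/bed slots z=.03 lines
for p,q in(((140,45),(157,400)),((388,45),(364,400))):
  A1,B1=px2(ct,f(*p),.03),px2(ct,f(*q),.03);print('slot',topress(A1),topress(B1),np.degrees(np.arctan2(*(B1-A1)[1::-1])))
for p in((180,138),(186,330),(203,365),(203,395),(350,365),(350,397)): print('fence',topress(px2(ct,f(*p),.038)))
```

```text
[-60.9 -24.9]
[-60.8  30. ]
[ 58.  -25.1]
[58.1 30. ]
c [-1.4  2.5]
0.11895919421418251 9.140952145866754
0.11889646406261456 9.201389193587083
slot [-88.3 -53.2] [ 77.1 -52.3] 9.511073425758672
slot [-88.1  48.6] [77.2 43.9] 7.588394060195719
fence [-50.9 -37.1]
fence [ 37. -37.]
fence [ 54.3 -29.9]
fence [ 69.6 -30.2]
fence [54.4 36.1]
fence [70.7 36.5]
```

Run:
```python
from h import *
go(pw(-.09,.0,.055),99.2)
```

```text
shift mm [ 20.8   4.2 190.6] turn -0.2 yaw 99.0
```

Request:
{"api": "arm_command", "payload": {"steps": [[0.0, 0.021, 0.003, 0.03, 0], [0.0, 0.022, 0.003, 0.08, 0], [0.0, 0.022, 0.003, 0.13, 0], [0.0, 0.022, 0.003, 0.17, 0], [0.0, 0.022, 0.003, 0.19, 0], [0.0, 0.022, 0.003, 0.19, 0]]}}

```text
time_s: 31.1
ee_pos: [0.4293, -0.1808, 0.0497]
orientation: [0.249, -3.125, -0.008]
contact_force: [-0.8, 1.6, -0.2]
width: 0.0001
```

Request:
{"api": "arm_command", "payload": {"steps": [[0.0, -0.006, 0, 0, 0], [0.0, -0.012, 0, 0, 0], [0.0, -0.015, 0, 0, 0]]}}

```text
time_s: 31.48
ee_pos: [0.4478, -0.1805, 0.0548]
orientation: [-0.25, 3.13, -0.002]
contact_force: [0.3, 0.2, -0.7]
width: -0.0
```

Request:
{"api": "arm_command", "payload": {"steps": [[0.0, -0.002, 0, 0, 0], [0.0, -0.003, 0, 0, 0]]}}

```text
time_s: 31.72
ee_pos: [0.4497, -0.1796, 0.0538]
orientation: [-0.249, 3.131, -0.0]
contact_force: [-0.0, 0.2, -1.5]
width: -0.0002
```

Run:
```python
from h import *
o=get_obs();print(o['ee_pos'],o['contact_force'],topress(o['ee_pos']))
snap('wrist','w23.png')
```

```text
[ 0.44965143 -0.17964612  0.05381521] [-0.01484538  0.21957486 -1.54272656] [-74.2   0.2]
```

View pics/w23.png

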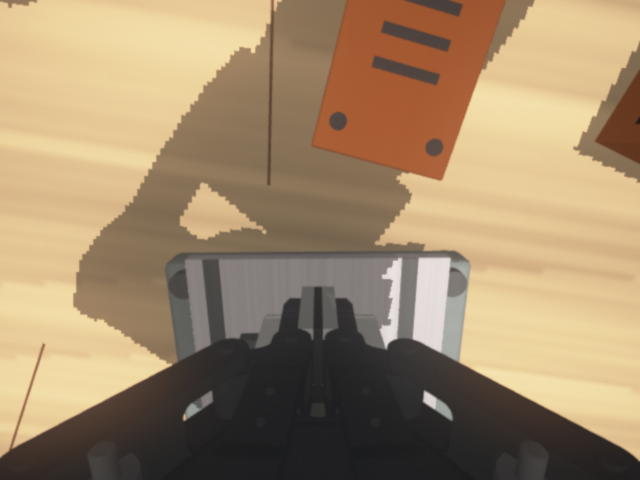

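Request:
{"api": "arm_command", "payload": {"steps": [[0.0, -0.002, 0, 0, 0], [0.0, -0.003, 0, 0, 0]]}}

```text
time_s: 32.02
ee_pos: [0.4524, -0.1792, 0.0536]
orientation: [0.249, -3.132, -0.0]
contact_force: [-0.9, 0.8, -0.2]
width: -0.0001
```

Request:
{"api": "arm_command", "payload": {"steps": [[0.0, -0.002, 0, 0, 0], [0.0, -0.003, 0, 0, 0]]}}

```text
time_s: 32.28
ee_pos: [0.4549, -0.1788, 0.0536]
orientation: [0.25, -3.13, 0.0]
contact_force: [-4.9, -1.0, 3.4]
width: -0.0001
```

Request:
{"api": "arm_command", "payload": {"steps": [[0.0, -0.002, 0, 0, 0], [0.0, -0.003, 0, 0, 0]]}}

```text
time_s: 32.52
ee_pos: [0.455, -0.1788, 0.0536]
orientation: [0.25, -3.122, -0.0]
contact_force: [-18.4, -3.9, 13.7]
width: -0.0001
```

Request:
{"api": "arm_command", "payload": {"steps": [[0.0, 0.01, 0, 0, 0], [0.0, 0.025, 0, -0.02, 0], [0.02, 0.025, 0, -0.08, 8], [0.045, 0.025, 0, -0.14, 18], [0.045, 0.025, 0, -0.2, 28], [0.045, 0.025, 0, -0.26, 38], [0.045, 0.025, 0, -0.31, 48], [0.045, 0.025, 0, -0.31, 58]]}}

```text
time_s: 33.52
ee_pos: [0.4351, -0.183, 0.3698]
orientation: [1.304, 2.846, -0.001]
contact_force: [-0.0, -1.1, -0.8]
width: 0.0453
```

Run:
```python
from h import *
snap('top','top3.png');t=cv2.imread('pics/top3.png')
cv2.imwrite('pics/t3b.png',cv2.resize(t[120:270,345:515],None,fx=4,fy=4,interpolation=cv2.INTER_CUBIC))
snap('scene','s3.png');t=cv2.imread('pics/s3.png')
cv2.imwrite('pics/s3b.png',cv2.resize(t[190:380,90:300],None,fx=3,fy=3,interpolation=cv2.INTER_CUBIC))
```

```text
(no output)
```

View pics/t3b.png

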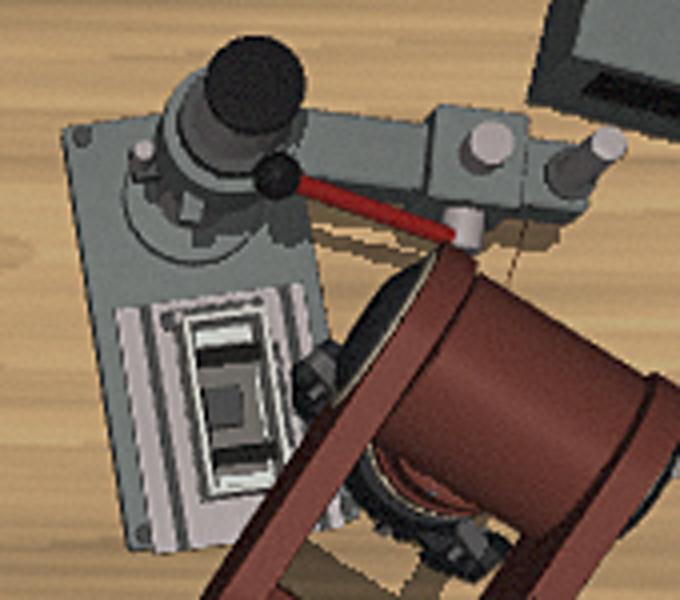

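View pics/s3b.png

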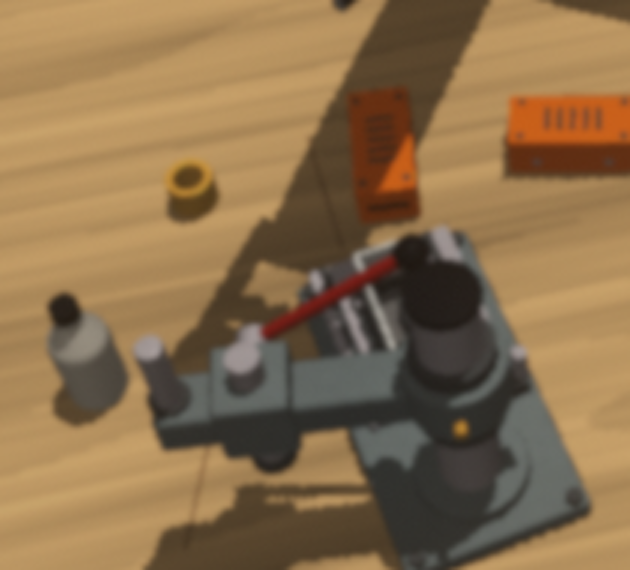

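Run:
```python
from h import *
ct=cam('top'); c=lambda u,v:(345+u/4-.375,120+v/4-.375)
P=px2(ct,c(609,145),.269);q=P[:2]-A;f=np.degrees(np.arctan2(q[1],q[0]))%360
print(P,np.linalg.norm(q),f,'theta',f-PY-180)
for p in((181,320),(266,306),(206,499),(287,487)): print(topress(px2(ct,c(*p),.076)))
go([*P[:2],.36],f-270)
go([*P[:2],.36],f-270+180)
print(get_obs()['joint_positions'])
```

```text
[ 0.64917659 -0.35369306  0.269     ] 0.21082561646457468 264.05844062794574 theta 74.85844062794575
[60.2 27.3]
[ 61.8 -30.1]
[-60.   29.5]
[-59.5 -24.5]
shift mm [-270.7   49.4    5.5] turn 47.1 yaw 41.1
shift mm [-270.7   49.4    5.5] turn -132.9 yaw 41.1
[-5.56216888e-01 -3.67721143e-01  1.76935044e+00  4.23737252e-04
  1.73721877e+00 -1.27386865e+00]
```

Request:
{"api": "arm_command", "payload": {"steps": [[0.045, -0.045, 0.008, 0.005, 8], [0.045, -0.09, 0.016, 0.005, 16], [0.045, -0.135, 0.025, 0.005, 24], [0.045, -0.18, 0.033, 0.005, 32], [0.045, -0.225, 0.041, 0.005, 40], [0.045, -0.265, 0.048, 0.005, 47], [0.045, -0.271, 0.049, 0.005, 47], [0.045, -0.271, 0.049, 0.005, 47]]}}

```text
time_s: 34.62
ee_pos: [0.6484, -0.3539, 0.3571]
orientation: [-2.328, -2.105, 0.001]
contact_force: [-0.4, 0.2, 0.1]
width: 0.0451
```

Run:
```python
from h import *
go([.6492,-.3537,.228],-6)
snap('wrist','w24.png');print(proj(cam('wrist'),[.6492,-.3537,.269]))
```

```text
shift mm [1.000e-01 1.100e+00 1.291e+02] turn 0.2 yaw -5.8
[319.89524754 244.66502056]
```

View pics/w24.png

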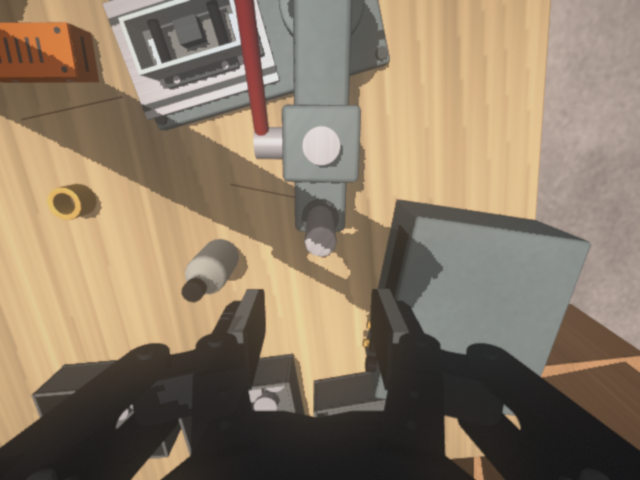

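Request:
{"api": "arm_command", "payload": {"steps": [[0.045, 0, 0.001, 0.03, 0], [0.045, 0, 0.001, 0.07, 0], [0.045, 0, 0.001, 0.11, 0], [0.045, 0, 0.001, 0.128, 0], [0.045, 0, 0.001, 0.129, 0]]}}

```text
time_s: 35.3
ee_pos: [0.6489, -0.3535, 0.2288]
orientation: [-2.331, -2.104, 0.001]
contact_force: [0.4, -0.7, 0.4]
width: 0.0452
```

```bash
cat > arc.py <<'E'
from h import *
import sys
o=get_obs();q=o['ee_pos'][:2]-A; y,M=yawy(o);r=.2108;f0=np.arctan2(q[1],q[0])
print(o['ee_pos'],o['contact_force'],np.linalg.norm(q),'theta',np.degrees(f0)%360-180-PY,'yaw',y)
for k in range(1,14):
  f=f0-np.radians(6.*k); P=np.append(A+r*np.array([np.cos(f),np.sin(f)]),o['ee_pos'][2]); print(k,np.round(M.T@(P-o['ee_pos'])*1000,0)[:2],6*k, round(np.degrees(f)%360-180-PY,1))
E
python3 arc.py
```

```text
[ 0.64893075 -0.35353345  0.22879617] [ 0.37892946 -0.67476865  0.44514508] 0.21069247539285976 theta 74.78745210351524 yaw -5.8542361584779234
1 [  1. -22.] 6 68.8
2 [  5. -44.] 12 62.8
3 [ 10. -65.] 18 56.8
4 [ 18. -86.] 24 50.8
5 [  28. -105.] 30 44.8
6 [  40. -124.] 36 38.8
7 [  54. -141.] 42 32.8
8 [  70. -156.] 48 26.8
9 [  87. -170.] 54 20.8
10 [ 106. -182.] 60 14.8
11 [ 125. -192.] 66 8.8
12 [ 146. -200.] 72 2.8
13 [ 167. -206.] 78 -3.2
```

Request:
{"api": "arm_command", "payload": {"steps": [[0.045, 0.001, -0.022, 0, 6], [0.045, 0.005, -0.044, 0, 12], [0.045, 0.01, -0.065, 0, 18], [0.045, 0.018, -0.086, 0, 24], [0.045, 0.028, -0.105, 0, 30], [0.045, 0.04, -0.124, 0, 36], [0.045, 0.054, -0.141, 0, 42], [0.045, 0.07, -0.156, 0, 48]]}}

```text
time_s: 36.3
ee_pos: [0.5022, -0.2699, 0.233]
orientation: [2.982, 0.966, 0.004]
contact_force: [1.4, -3.9, -1.0]
width: 0.045
```

```bash
python3 arc.py
```

```text
[ 0.50224045 -0.2699261   0.23300667] [ 1.36516789 -3.94085637 -1.0275992 ] 0.2105639343054122 theta 27.5298034793846 yaw -54.115908758554625
1 [  1. -22.] 6 21.5
2 [  4. -44.] 12 15.5
3 [  9. -65.] 18 9.5
4 [ 17. -86.] 24 3.5
5 [  26. -106.] 30 -2.5
6 [  38. -124.] 36 -8.5
7 [  52. -142.] 42 -14.5
8 [  67. -158.] 48 -20.5
9 [  84. -172.] 54 -26.5
10 [ 102. -184.] 60 -32.5
11 [ 122. -194.] 66 -38.5
12 [ 142. -203.] 72 -44.5
13 [ 164. -209.] 78 -50.5
```

Request:
{"api": "arm_command", "payload": {"steps": [[0.045, 0.001, -0.022, 0.002, 6], [0.045, 0.004, -0.044, 0.002, 12], [0.045, 0.009, -0.065, 0.002, 18], [0.045, 0.015, -0.08, 0.002, 22], [0.045, 0.019, -0.09, 0.002, 25], [0.045, 0.021, -0.095, 0.002, 27]]}}

```text
time_s: 37.05
ee_pos: [0.4643, -0.1803, 0.2317]
orientation: [3.127, 0.248, 0.01]
contact_force: [2.1, -1.8, -0.0]
width: 0.045
```

Request:
{"api": "arm_command", "payload": {"steps": [[0.045, 0.001, -0.005, 0, 1], [0.045, 0.001, -0.005, 0, 1]]}}

```text
time_s: 37.3
ee_pos: [0.4636, -0.1746, 0.2295]
orientation: [3.132, 0.223, 0.005]
contact_force: [-0.2, -1.8, 0.3]
width: 0.0452
```

Request:
{"api": "arm_command", "payload": {"steps": [[0.045, 0.0, -0.004, 0, 1], [0.045, 0.0, -0.004, 0, 1]]}}

```text
time_s: 37.55
ee_pos: [0.4624, -0.1703, 0.2277]
orientation: [-3.135, -0.195, -0.0]
contact_force: [0.4, -2.0, 1.6]
width: 0.0453
```

```bash
python3 arc.py | head -1
```

```text
[ 0.46244666 -0.17028806  0.22774899] [ 0.40491865 -1.99684332  1.62719777] 0.2102036146688252 theta -2.0157797402918156 yaw -82.89353045356643
```

Request:
{"api": "arm_command", "payload": {"steps": [[0.045, 0.0, -0.004, 0, 0], [0.045, 0.0, -0.004, 0, 0]]}}

```text
time_s: 37.8
ee_pos: [0.4617, -0.166, 0.2273]
orientation: [-3.135, -0.195, 0.001]
contact_force: [0.0, -1.7, 1.4]
width: 0.0449
```

Request:
{"api": "arm_command", "payload": {"steps": [[0.045, 0.0, -0.004, 0, 0], [0.045, 0.0, -0.004, 0, 0]]}}

```text
time_s: 38.05
ee_pos: [0.4617, -0.166, 0.2271]
orientation: [3.127, 0.192, 0.001]
contact_force: [3.5, -15.9, -3.9]
width: 0.0452
```

Request:
{"api": "arm_command", "payload": {"steps": [[0.045, 0.0, -0.003, 0, 0], [0.045, 0.0, -0.003, 0, 0]]}}

```text
time_s: 38.3
ee_pos: [0.4618, -0.166, 0.227]
orientation: [3.12, 0.189, 0.003]
contact_force: [7.1, -27.8, -8.0]
width: 0.0449
```

```bash
python3 arc.py | head -1
```

```text
[ 0.46176697 -0.16599888  0.22701405] [  7.06579364 -27.75862257  -8.04956874] 0.21038633454316238 theta -3.1979399862388327 yaw -83.06710251473217
```

Request:
{"api": "arm_command", "payload": {"steps": [[0.045, 0, 0.006, 0, 0], [0.045, 0, 0.014, 0, 0], [0.045, 0, 0.016, -0.02, 0], [0.045, 0, 0.016, -0.07, 0], [0.045, 0, 0.016, -0.13, 0], [0.045, -0.04, 0.016, -0.15, 0], [0.045, -0.04, 0.016, -0.15, 0]]}}

```text
time_s: 39.17
ee_pos: [0.4231, -0.1805, 0.3827]
orientation: [3.131, 0.193, 0.01]
contact_force: [0.4, -1.0, -0.3]
width: 0.0451
```

Run:
```python
from h import *
print(get_obs()['ee_pos'],get_obs()['contact_force'])
snap('wrist','w25.png')
snap('scene','s5.png');t=cv2.imread('pics/s5.png')
snap('top','top5.png')
cv2.imwrite('pics/s5b.png',cv2.resize(t[190:390,90:300],None,fx=3,fy=3,interpolation=cv2.INTER_CUBIC))
```

```text
[ 0.42308098 -0.1805351   0.38270573] [ 0.3575803  -0.97053004 -0.25282012]
```

View pics/w25.png

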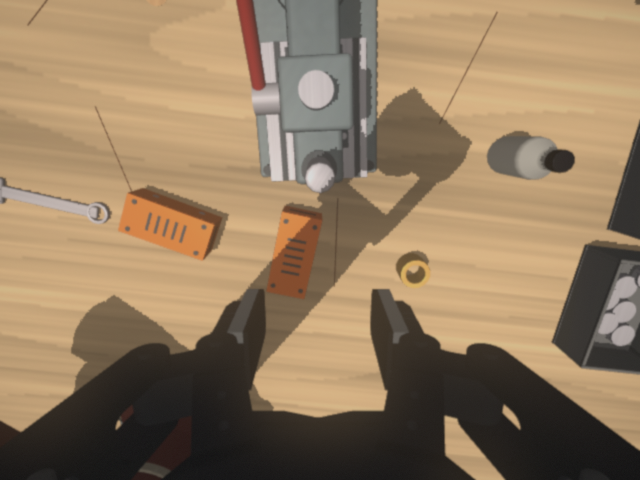

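View pics/s5b.png

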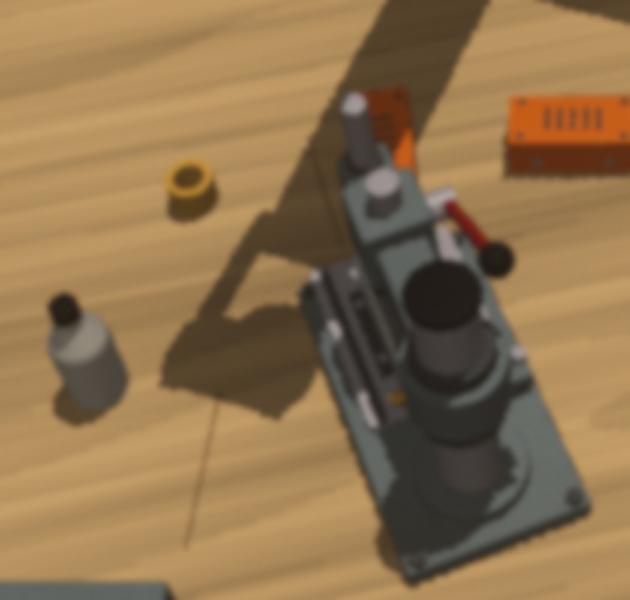

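View pics/top5.png

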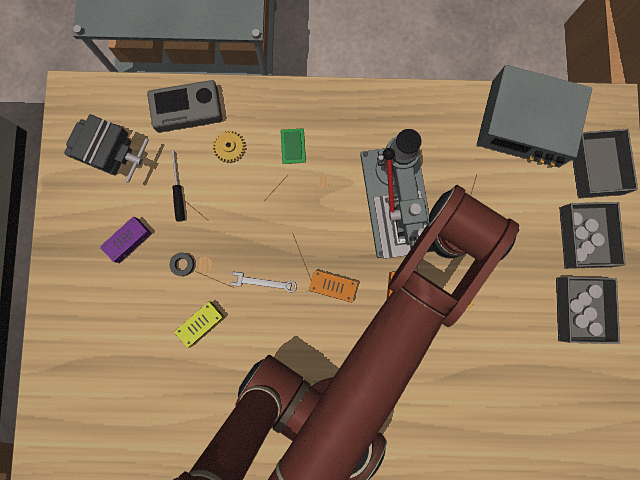

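Run:
```python
from h import *
P=px2(cam('wrist'),(319,178),.269);q=P[:2]-A;print(P,np.linalg.norm(q),np.degrees(np.arctan2(q[1],q[0]))%360-180-PY)
print(sign_off())
```

```text
[ 0.46459978 -0.17578481  0.269     ] 0.20883324670789208 -0.44544937759455294
the job is handed in; nothing more can be done
None
```

The chassis is on the press bed, open side up and against both fences, with the beam back on its stop. I handed the job in at about 39.3 s. It gave no verdict, so the result below rests on my own checks.

**What I did**
- I swung the beam about 75° clear of its stop, using the post.
- I gripped the chassis by one end with a light grip and shook it until it hung down, then stood it on the bed. I re-gripped it at the top and tipped it over so it lay open side up.
- I slid it against the back fence and then the side fence, and let go.
- I swung the beam back until it met its stop.

**What the last checks showed**
- **Back fence:** a push on the free end of the chassis, after letting go, met hard resistance at 18 N with hardly any movement.
- **Side fence:** while I still held it, the force rose to about 26 N with no further movement. I did not push on this side again after letting go.
- **Position:** before the beam came back, the top camera put the chassis centre within about 1 mm of home, and its yaw looked right.
- **Beam:** it met the stop at about 28 N. The wrist camera afterwards read −0.4°, which is zero within the measuring error.
- **Other parts:** I saw none of them moved in the last pictures, but I did not measure them.

**What disagreed**
- The wrist camera placed the fences and bed slots 2 to 6 mm off from the top camera. I relied on the contact forces and the top view instead.
- My first try at tipping the chassis only slid it along the bed, so I released it and gripped it again.
- My first move command used the wrong unit. The row limit cut it to 62.5 mm and it touched nothing.

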